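# Unload the wound bobbins from under the clamped keeper bar

### The job

Unload the wire bobbins: slacken the screw clamp (by no more than half a turn at a time), swing the keeper bar a quarter turn off the row of spindles, and tighten the clamp firmly again; then slide every bobbin up off its spindle and put it in the wooden tray. Afterwards slacken the clamp again, swing the bar back so it lies over the row of spindles as before, and tighten the clamp firmly. Never force the bar round while the clamp grips it, keep it in its seat, and leave the saw, bottle and caliper alone.

Things in the scene. Friction and masses are not known exactly. Their poses are not given: they have to be found in the camera images.
- station: the fixed work station: dark steel base plate 110 (x) x 370 (y) x 12 mm high. Its own y axis is the row: going along +y on x = 0 stand the clamp screw (y = -190 mm), the keeper's round seat (y = -90 mm) and three upright steel spindles (y = -12, 52, 116 mm). z up; origin on the bench, under the row, 12 mm from the first spindle
- seat (a point): centre of the keeper's round seat, at the top of the base plate (12 mm above the bench); a low rim 6 mm high, 71 mm inside and 85 mm outside, keeps the keeper's foot centred with 1.5 mm play all round
- spindle0 (a point): tip of spindle 0: 12 mm across, 50 mm tall from the base plate, so its tip is 62 mm above the bench
- spindle1 (a point): tip of spindle 1: 12 mm across, 50 mm tall from the base plate, so its tip is 62 mm above the bench
- spindle2 (a point): tip of spindle 2: 12 mm across, 50 mm tall from the base plate, so its tip is 62 mm above the bench
- row_end (a point): the point where the tip of the keeper bar belongs when the bar lies over the row (fixed to the station)
- keeper: loose keeper, 0.55 kg: round foot 68 mm across, 10 thick, in the seat; post 22 mm across; on top a level bar 14 wide, 18 high, along its own +x from 18 mm behind the post axis to 225 in front, 84-102 mm above the bench. Starts over the row (its x along station +y), so no bobbin can come off. Grip the bar over the post to turn it, either way; stays where left. Origin: foot's underside, post axis
- keeper_hub (a point): middle of the bar's height on the post axis (81 mm above the keeper's origin)
- keeper_tip (a point): the end of the keeper bar (225 mm from the post axis), middle of its height
- strap: the clamp's steel strap with its brass pad, which presses down on the keeper's foot; it rises and sinks with the knob, 1.6 mm per radian. Origin on the screw axis, level with the pad's underside
- knob (a joint): clamp knob angle, upright axis, rad. Grows as the clamp is slackened (counter-clockwise from above), falls as it is tightened. At 0 the pad just touches the foot; above 0.4 surely slack; below -0.3 firm. Starts firm, -0.65 to -0.4; must not pass 2.6. Friction 0.2 N m, 0.35 N m to tighten to -0.65; stays where left; height fixed. Stops at -3.0 and 3.6
- knob_grip (a point): centre of the black bar grip of the clamp knob, on its axis, 90 mm above the bench. The grip is 52 mm long along this point's x axis, 15 mm wide (y) and 26 mm high, from 77 to 103 mm above the bench, and turns with the knob
- bobbin0: a bobbin wound with copper wire: grey eight-sided cheeks 50 mm across the flats, 30 mm high, bore 16 mm, 0.12 kg; it may be taken by the cheeks across any diameter. Starts on a spindle, lying flat on the base plate. Origin: centre of its underside when upright, z along the bore. Two or three bobbins are present
- bobbin1: a bobbin wound with copper wire: grey eight-sided cheeks 50 mm across the flats, 30 mm high, bore 16 mm, 0.12 kg; it may be taken by the cheeks across any diameter. Starts on a spindle, lying flat on the base plate. Origin: centre of its underside when upright, z along the bore. Two or three bobbins are present
- bobbin2: a bobbin wound with copper wire: grey eight-sided cheeks 50 mm across the flats, 30 mm high, bore 16 mm, 0.12 kg; it may be taken by the cheeks across any diameter. Starts on a spindle, lying flat on the base plate. Origin: centre of its underside when upright, z along the bore. Two or three bobbins are present
- bobbin0_mid (a point): centre of that bobbin, on its axis at half its height (15 mm above its origin)
- bobbin1_mid (a point): centre of that bobbin, on its axis at half its height (15 mm above its origin)
- bobbin2_mid (a point): centre of that bobbin, on its axis at half its height (15 mm above its origin)
- tray: a loose light wooden tray 120 (x) x 230 (y) x 30 mm high, walls and floor 5 mm thick, 0.8 kg, open on top. Origin: centre of its underside
- sawframe: a piercing saw: round wooden handle 110 mm long, 26 mm across, with a steel frame 95 x 90 mm; lies flat. Origin at the middle of the handle's length, on its underside. Leave it alone
- bottle: a clear plastic bottle with a white cap, 40 mm across, 100 mm tall, upright. Origin at its underside. Leave it alone
- caliper: a sliding caliper 150 mm long with a black reading box; lies flat. Origin at the middle of its underside. Leave it alone
Things that resemble listed ones, but are neither listed nor needed, are in the scene too. Leave any red look-alike of the bobbin1 alone.

How it is judged (in metres and radians):
On the way, in this order (a step that is already met when the one before it is completed fails the run):
1. the clamp is slackened: the strap no longer presses on the keeper (contact force between strap and keeper below 0.5 N and value of joint knob above 0.05 rad), for 0.2 s.
2. the slack keeper bar is swung about a quarter turn off the row (at least 63 degrees) (angle between the x axis of keeper and the y axis of station, either way round above 1.1 rad and contact force between strap and keeper below 0.5 N), for 0.2 s.
3. the clamp is firm again with the bar off the row (angle between the x axis of keeper and the y axis of station, either way round above 1.1 rad and contact force between strap and keeper above 10 N), for 0.3 s.
4. all bobbins are in the tray (x of bobbin0_mid in the frame of tray between -0.05 and 0.05 m and y of bobbin0_mid in the frame of tray between -0.105 and 0.105 m and z of bobbin0_mid in the frame of tray between 0.01 and 0.056 m and linear speed of each of bobbin0, bobbin1, bobbin2 below 0.03 m/s and x of bobbin1_mid in the frame of tray between -0.05 and 0.05 m and y of bobbin1_mid in the frame of tray between -0.105 and 0.105 m and z of bobbin1_mid in the frame of tray between 0.01 and 0.056 m and x of bobbin2_mid in the frame of tray between -0.05 and 0.05 m and y of bobbin2_mid in the frame of tray between -0.105 and 0.105 m and z of bobbin2_mid in the frame of tray between 0.01 and 0.056 m), for 0.3 s.
5. the clamp is slackened again (all of step 1), for 0.2 s.
6. the slack bar is swung back over the row (angle between the x axis of keeper and the y axis of station, either way round below 0.12 rad and horizontal distance between keeper_tip and row_end below 0.035 m and contact force between strap and keeper below 0.5 N), for 0.2 s.
At the end, for the whole second after the job is handed in: Every bobbin rests in the tray (centre within 50 mm of the tray's middle in x, 105 mm in y, at most one deep on another); keeper upright in its seat, bar over the row within 0.12 rad and tip within 35 mm of its place; strap pressing on its foot with over 10 N; all at rest (all of step 4 and angle between the x axis of keeper and the y axis of station, either way round below 0.12 rad and horizontal distance between keeper_tip and row_end below 0.035 m and horizontal distance between keeper_hub and seat below 0.008 m and z of keeper in the frame of station below 0.015 m and angle between keeper's own z axis and vertical below 0.06 rad and contact force between strap and keeper above 10 N and linear speed of each of keeper, tray below 0.02 m/s); the robot touches nothing.
It fails at once if the clamp is backed off far too much (knob past 2.6 rad) (value of joint knob above 2.6 rad).
It fails at once if the keeper is forced round while the clamp grips it (contact force between strap and keeper above 10 N and value of joint knob below -0.2 rad and angular speed of keeper above 0.4 rad/s).
It fails at once if the keeper is lifted out of its seat or tipped (angle between keeper's own z axis and vertical above 0.35 rad or horizontal distance between keeper_hub and seat above 0.04 m).
It fails at once if the saw, bottle or caliper is disturbed (moved 3 cm) (distance of any of sawframe, bottle, caliper from where it was at the start of the episode above 0.03 m).
Of bobbin0, bobbin1, bobbin2 only 2 to 3 are there at a start; the rules pass over those that are not, and their reading is None.
At some moment in a run one of tray may be knocked a few centimetres aside while the robot is not near it.
Once in a run the grip may slacken for a moment while it holds something.
It also fails if it takes over 210 s, if anything falls off the work surface, if the arm or the gripper's body presses on something with over 40 N, if the wrist force passes 120 N, or if a joint passes its speed limit or range.

### The arm

A 7-joint arm with a two-finger parallel gripper is mounted at the origin on the work surface. World frame = base frame: x ahead of the robot, y to its left, z up, the work surface at z = 0. Lengths are in m, angles in degrees, forces in N, time in s.
With the tool pointing down it reaches from about 0.425 to 0.875 m from the base axis. Payload 4.7 kg.
Tool frame: the origin (TCP) lies midway between the tips of the shut fingers; the grasp point (between the pads) lies 19 mm behind it; y points along the fingers, x is the direction in which the jaws open and shut, and the axes are right-handed (so a half turn about y gives the same grasp; the last joint's range is limited). The gripper opens to 87 mm and grips with 3 to 60 N. Pads are 19 mm wide; open, the fingers measure 117 mm over their backs; the gripper's body (75 mm by 190 mm) begins 51 mm behind the grasp point.
Start: joints at [-70.411, 18.392, -4.016, 83.108, 1.295, 78.541, -3.26], TCP at [0.209, 0.615, 0.223] pointing down, gripper open.
Joint ranges: [-163.93, 163.93], [-17.29, 119.83], [-79.2, 71.16], [3.27, 140.29], [-89.18, 269.18], [5.43, 117.66], [-154.24, 154.24]. Speed limits (degrees/s): [147.25, 147.25, 180, 180, 180, 180, 180].

### API

Orientations are given as [roll, pitch, yaw] about the fixed x, y, z axes, in that order (R = Rz(yaw) Ry(pitch) Rx(roll)).
In Python, from cell import env gives the robot as it stands.
- The arm moves only by the tool carry_out, never from a script. Its argument "targets" is a list of rows, each a list of 2 entries, a list of its own where there are three numbers: the shift along the tool's x, y, z in mm, then the turn, a rotation vector about the tool's x, y, z in degrees. A call has 1 to 12 rows; each row shifts and turns the commanded pose from where the row before left it, along the tool's axes as they then stand; what a row does not reach is not made up. A row lasts 1/10 s, in which the tool goes at most 50 mm and 8.59 degrees, less where a joint would pass 70% of its speed; a pose out of reach is approached as far as the arm can. A call with a gripper value outside its range is refused whole. "jaw" is the opening, from 0 (shut) to 1 (fully open), set as the call begins (left out, the last holds). The fingers move at their own pace and stop on an object; "squeeze" is the grip in N (left out, the last holds). Time passes only in rows, so rows that do not move let the fingers close. It gives the time, the measured TCP pose, the force and the opening at its end, in the units of the state.
- env.get_obs(): the state, without advancing time (a new reading comes with each control period).
- env.read_camera(name): name is "scene" or "top" or "wrist"; returns the picture (480x640x3 uint8, red, green, blue); there is no depth.
- env.get_calibration(name): a dict with "fx", "fy", "cx", "cy" (pixels), "D" ([k1, k2, p1, p2, k3] as OpenCV has them; the pictures are not rectified), "R" (3x3) and "t" (3): a world point X has camera coordinates R X + t; the wrist camera has in their place "hand_eye" (4x4, takes a point from camera to tool coordinates, whose origin is the TCP and whose axes are the tool frame's). Camera axes: x right, y down, z forward; pixel columns grow to the right and rows downward; lengths in m; the calibration is good to about 2 mm. A picture is of the moment at which its call begins: read the wrist's pose just before it. get_calibration takes no time and is no camera call.
- env.sign_off(): hands the job in, once; it reports no verdict.
Trained networks look in the newest picture that a camera, given by its name, has taken for a name from the list of things; names that differ only in an ending like _2 or _b are one class to them, and where a whole thing is asked for, a point or a joint stands for the part that bears it (a point fixed in the world has none). Each returns a list of dicts, best first, with "p" (0 to 1); they miss things now and then, are a little off and sometimes report something else, mostly with a low value. They report only what shows in the picture. A call takes as long as a camera call. They do not tell look-alikes from the thing itself.
- env.outline_of(camera, label): "mask" (480x640 bool, what is visible of it) and "xy" ([column, row] in pixels, amid what is visible of it).
The state is a dict: "time_s": time; "qpos": joint angles; "joint_velocities": joint speeds; "effort": joint torques, N m; "tool_pos": TCP position; "tool_rot": TCP orientation; "force": force on the tool from outside, world axes, zero at the start; "wrist_torque": the same for the moment, N m; "grip_width": finger opening in m.
Only numpy, scipy, OpenCV 4.12 (cv2) and the standard library are available. Lean on these libraries where they do the work, as an engineer would, in place of code of your own. Each camera call takes 0.05 s, during which the arm holds its last target.

## Working session

There is one attempt and no reset: what is moved stays moved. The work goes in short steps, Python scripts to look and compute and a tool call to move; the robot and the scene stay as the last step left them, time stands still between calls to the robot, and variables do not carry over. Pictures are saved under pics/ and viewed, and the job is handed in when it is done.

Besides the shell and the picture viewer there is one more tool, called after "Request:" as name([rows], argument=value, ...), one row to a line, values as JSON. carry_out: Moves the arm, as the interface text tells. Its arguments: {"type":"object","properties":{"targets":{"type":"array","items":{"type":"array"}},"jaw":{"type":"number"},"squeeze":{"type":"number"}},"required":["targets"]}

```bash
mkdir -p pics; ls; cat > h.py <<'E'
import numpy as np, cv2
from cell import env
from scipy.spatial.transform import Rotation as Rn
def snap(n,f):
    im=env.read_camera(n); cv2.imwrite('pics/'+f,cv2.cvtColor(im,cv2.COLOR_RGB2BGR)); return im
def cam(n):
    c=env.get_calibration(n); K=np.array([[c['fx'],0,c['cx']],[0,c['fy'],c['cy']],[0,0,1.]]); D=np.array(c['D'],float)
    if 'R' in c: return K,D,np.array(c['R']),np.array(c['t'])
    o=env.get_obs(); H=np.array(c['hand_eye']); T=np.eye(4)
    T[:3,:3]=Rn.from_euler('xyz',o['tool_rot'],degrees=True).as_matrix(); T[:3,3]=o['tool_pos']
    M=np.linalg.inv(T@H); return K,D,M[:3,:3],M[:3,3]
def px2w(C,uv,z):
    K,D,R,t=C; p=cv2.undistortPoints(np.array(uv,float).reshape(-1,1,2),K,D).reshape(-1,2)
    d=np.c_[p,np.ones(len(p))]@R; o=-R.T@t
    return o+d*((z-o[2])/d[:,2])[:,None]
def w2px(C,X):
    K,D,R,t=C; return cv2.projectPoints(np.array(X,float).reshape(-1,1,3),cv2.Rodrigues(R)[0],t,K,D)[0].reshape(-1,2)
E
python3 - <<'E'
from h import *
o=env.get_obs()
for k,v in o.items(): print(k,np.round(v,3))
for n in('scene','top','wrist'):
    snap(n,n+'0.png'); C=cam(n); print(n,-C[2].T@C[3], C[0][0,0])
E
```

```text
pics
time_s 0.0
qpos [-70.411  18.438  -4.016  83.175   1.294  78.54   -3.26 ]
joint_velocities [-0.028 -0.02   0.057 -0.073  0.03  -0.01   0.006]
effort [-0.0000e+00 -4.9128e+01 -4.0400e-01 -3.1252e+01 -6.4000e-02  4.4000e-02
  0.0000e+00]
tool_pos [0.209 0.615 0.221]
tool_rot [-90.004   0.108  71.22 ]
force [ 0.136 -0.683  0.547]
wrist_torque [-0.002  0.044  0.023]
grip_width 0.087
scene [1.14743693 0.2103425  0.8933035 ] 487.0709750017558
top [ 0.40245806 -0.05134058  1.45657569] 560.3977321839133
wrist [0.13353882 0.64055416 0.38476661] 353.1053427900733
```

View pics/scene0.png

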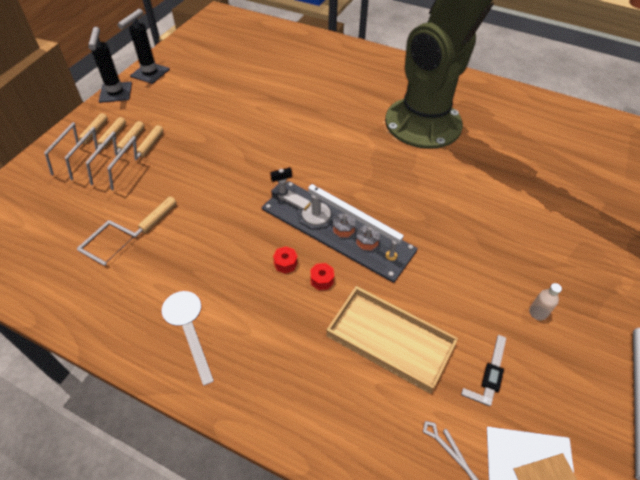

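View pics/top0.png

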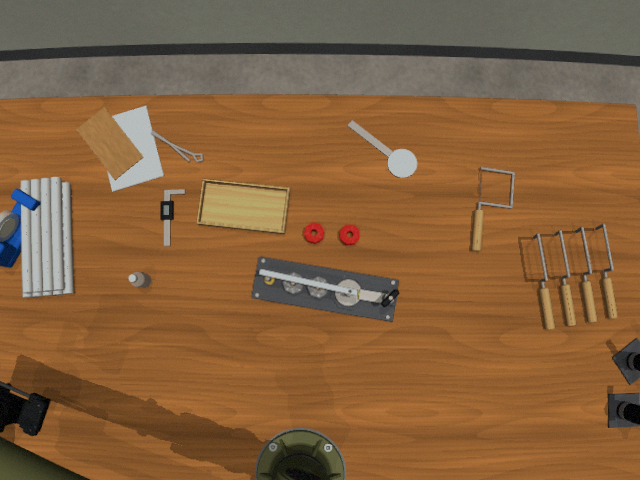

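View pics/wrist0.png

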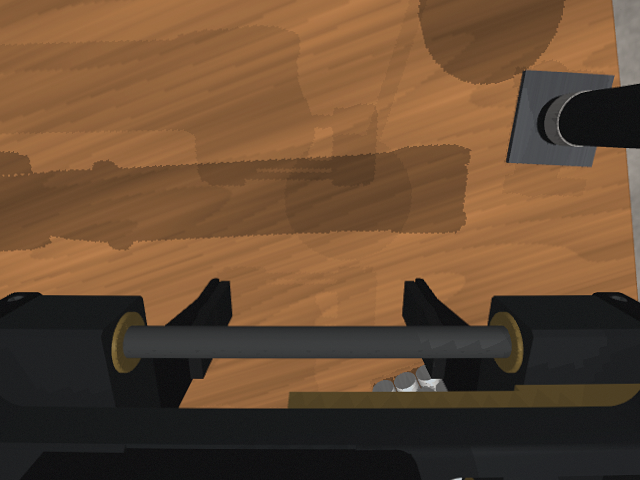

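```bash
cat > m.py <<'E'
from h import *
im=snap('top','t1.png'); C=cam('top')
for l in ['station','keeper','knob_grip','knob','strap','bobbin0','bobbin1','bobbin2','tray','sawframe','bottle','caliper']:
    for r in env.outline_of('top',l)[:4]:
        m=r['mask'].astype(np.uint8); cs=max(cv2.findContours(m,0,2)[0],key=cv2.contourArea,default=None)
        if cs is None: continue
        print(l,round(r['p'],2),np.round(r['xy'],1),'area',m.sum(),'rect',np.round(cv2.boxPoints(cv2.minAreaRect(cs)),1).tolist())
cr=im[240:340,230:420]; cv2.imwrite('pics/t1c.png',cv2.cvtColor(cv2.resize(cr,None,fx=4.2,fy=4.2,interpolation=2),cv2.COLOR_RGB2BGR))
E
python3 m.py
```

```text
station 0.65 [325.6 291.6] area 4627 rect [[250.39999389648438, 297.3999938964844], [257.5, 255.1999969482422], [400.29998779296875, 279.1000061035156], [393.29998779296875, 321.20001220703125]]
keeper 0.69 [337.1 289.2] area 817 rect [[257.1000061035156, 293.0], [260.1000061035156, 269.3999938964844], [358.8999938964844, 282.0], [355.8999938964844, 305.6000061035156]]
knob_grip 0.46 [390.8 298.7] area 164 rect [[378.0, 302.0], [393.5, 286.5], [400.0, 293.0], [384.5, 308.5]]
knob_grip 0.27 [241.4 205.9] area 4186 rect [[195.89999389648438, 224.5], [202.10000610351562, 176.10000610351562], [290.0, 187.39999389648438], [283.79998779296875, 235.8000030517578]]
knob 0.68 [329.6 287.9] area 4757 rect [[250.60000610351562, 297.6000061035156], [257.6000061035156, 255.3000030517578], [400.20001220703125, 279.0], [393.1000061035156, 321.3999938964844]]
knob 0.58 [387.1 299.7] area 168 rect [[378.5, 301.5], [393.5, 286.5], [400.0, 293.0], [385.0, 308.0]]
knob 0.45 [479.4 210.7] area 789 rect [[468.6000061035156, 249.39999389648438], [480.29998779296875, 165.8000030517578], [517.9000244140625, 
[... 2286 characters left out ...]
38964844, 249.1999969482422], [480.20001220703125, 166.60000610351562], [516.9000244140625, 171.8000030517578], [505.1000061035156, 254.39999389648438]]
sawframe 0.68 [319.8 288.5] area 141 rect [[307.29998779296875, 293.79998779296875], [309.20001220703125, 286.29998779296875], [324.70001220703125, 290.20001220703125], [322.79998779296875, 297.70001220703125]]
bottle 0.77 [139.4 278.9] area 266 rect [[127.5, 284.1000061035156], [131.0, 270.0], [151.6999969482422, 275.20001220703125], [148.1999969482422, 289.29998779296875]]
caliper 0.58 [165.4 212.2] area 566 rect [[149.39999389648438, 241.5], [164.89999389648438, 185.0], [184.39999389648438, 190.39999389648438], [169.0, 246.8000030517578]]
```

View pics/t1c.png

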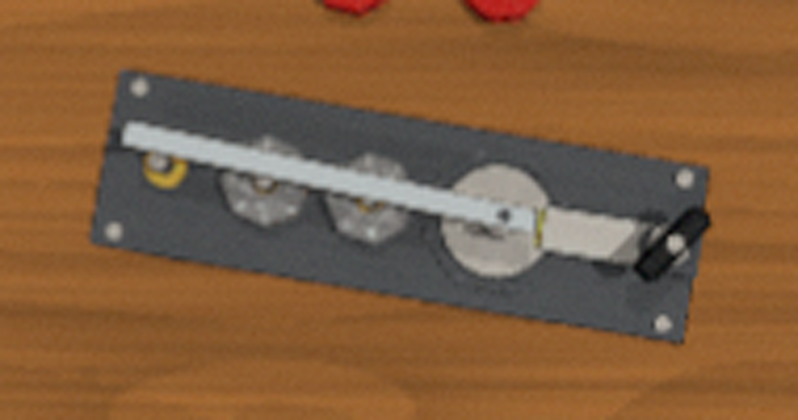

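```bash
cat > fit.py <<'E'
from h import *
C=cam('top')
c=np.array([(123,70),(709,167),(683,343),(93,242)])/4.2+[230,240]
P=px2w(C,c,.012)[:,:2]; print('plate',P.round(4), np.linalg.norm(P-np.roll(P,-1,0),axis=1))
# station +y: from knob side to spindle side
u=((P[0]-P[1])+(P[3]-P[2])); u/=np.linalg.norm(u); print('ydir',u,np.degrees(np.arctan2(u[1],u[0])), 'center',P.mean(0))
f=lambda x,y,z: px2w(C,np.array([[x,y]])/4.2+[230,240],z)[0]
kn=f(674,243,.103); hub=f(503,215,.102); tip=f(123,134,.102); kt2=px2w(C,[[0,0]],.1)
print('knob',kn,'hub',hub,'tip',tip,'bar dir',np.degrees(np.arctan2(*(tip-hub)[[1,0]])),np.linalg.norm(tip-hub))
print('knob-hub',np.linalg.norm(kn-hub))
print('center in y rel knob',(P.mean(0)-kn[:2])@u-.19, 'lateral',np.cross(u,kn[:2]-P.mean(0)))
a=f(645,275,.103);b=f(703,213,.103); print('knob dir',np.degrees(np.arctan2(*(a-b)[[1,0]])),np.linalg.norm(a-b))
for n,p in(('b0',(366,198)),('b1',(263,185))): print(n,f(*p,.042))
t=np.array([[201.9,177.8],[289.3,187.8],[283.9,234.7],[196.5,224.6]]);T=px2w(C,t,.03)[:,:2];print('tray',T.round(4),T.mean(0),np.linalg.norm(T-np.roll(T,-1,0),axis=1))
E
python3 fit.py
```

```text
plate [[ 0.5539  0.1128]
 [ 0.497  -0.2491]
 [ 0.3891 -0.2327]
 [ 0.4476  0.1291]] [0.36642995 0.10911729 0.36645007 0.10749164]
ydir [0.15747581 0.98752284] 80.93958639318744 center [ 0.47191892 -0.05997203]
knob [ 0.44715507 -0.21622517  0.103     ] hub [ 0.46260843 -0.11780858  0.102     ] tip [0.50729091 0.10180816 0.102     ] bar dir 78.49976297065204 0.22411612815345971
knob-hub 0.09962745858407795
center in y rel knob -0.03179674774471958 lateral -0.00015122188717546156
knob dir 136.8045474442847 0.04907750591508248
b0 [ 0.4747918  -0.03840813  0.042     ]
b1 [0.48202601 0.02358817 0.042     ]
tray [[0.7587 0.2673]
 [0.733  0.0368]
 [0.6094 0.0486]
 [0.6341 0.2765]] [0.68380527 0.15730342] [0.23198196 0.12410709 0.22924733 0.12497782]fit.py:11: DeprecationWarning: Arrays of 2-dimensional vectors are deprecated. Use arrays of 3-dimensional vectors instead. (deprecated in NumPy 2.0)
  print('center in y rel knob',(P.mean(0)-kn[:2])@u-.19, 'lateral',np.cross(u,kn[:2]-P.mean(0)))
```

```bash
cat >> h.py <<'E'
def arc(xyz,yaw,n,start=None):
    """constant row: shift s then turn d about tool y, n times"""
    o=env.get_obs(); p0=np.array(o['tool_pos']) if start is None else np.array(start[0]); y0=o['tool_rot'][2] if start is None else start[1]
    dy=(yaw-y0+180)%360-180; d=dy/n
    A=sum(Rn.from_euler('z',d*k,degrees=True).as_matrix() for k in range(n))
    R0=Rn.from_euler('xyz',[-90,0,y0],degrees=True).as_matrix()
    s=np.linalg.solve(A,np.array(xyz)-p0)  # world shift of first row
    s=R0.T@s
    print('from',np.round(p0,4),round(y0,2),'row',np.round(s*1000,2).tolist(),[0,round(-d,2),0],'x',n, 'len',round(np.linalg.norm(s)*1000,1))
def rep():
    o=env.get_obs(); print('t',o['time_s'],'p',np.round(o['tool_pos'],4),'rot',np.round(o['tool_rot'],2),'F',np.round(o['force'],1),'w',round(o['grip_width'],4),'q',np.round(o['qpos'],0))
E
python3 - <<'E'
from h import *
arc([.5,.2,.22],-30,12)
E
```

```text
from [0.2093 0.6154 0.2226] 71.22 row [8.51, 0.22, -47.49] [0, np.float64(8.43), 0] x 12 len 48.2
```

The only black bar grip is the knob at top-camera pixel (390,298). The true bobbins are the grey ones under the bar at (317,287) and (293,284). The red discs at (314,233) and (349,235) are look-alikes, and spindle 2 at (269,281) is bare. The crop confirms this choice.

Request:
carry_out([
  [[8.5,0,-47.5],[0,8.4,0]],
  [[8.5,0,-47.5],[0,8.4,0]],
  [[8.5,0,-47.5],[0,8.4,0]],
  [[8.5,0,-47.5],[0,8.4,0]],
  [[8.5,0,-47.5],[0,8.4,0]],
  [[8.5,0,-47.5],[0,8.4,0]],
  [[8.5,0,-47.5],[0,8.4,0]],
  [[8.5,0,-47.5],[0,8.4,0]],
  [[8.5,0,-47.5],[0,8.4,0]],
  [[8.5,0,-47.5],[0,8.4,0]],
  [[8.5,0,-47.5],[0,8.4,0]],
  [[8.5,0,-47.5],[0,8.4,0]],
], jaw=1)

```text
time_s: 2.0
tool_pos: [0.5022, 0.1979, 0.2226]
tool_rot: [-90.0, -0.0, -30.0]
force: [-0.0, -0.3, 1.7]
grip_width: 0.0873
```

```bash
python3 - <<'E'
from h import *
rep(); arc([.447,-.216,.22],-133.2,12)
E
```

```text
t 2.0 p [0.5022 0.1979 0.2226] rot [-8.998e+01 -5.000e-02 -3.001e+01] F [-0.  -0.3  1.7] w 0.0873 q [-47.   5.  24. 100.  -2.  76. -53.]
from [0.5022 0.1979 0.2226] -30.01 row [37.47, 0.22, -13.85] [0, np.float64(8.6), 0] x 12 len 39.9
```

Request:
carry_out([
  [[37.5,0,-13.8],[0,8.5,0]],
  [[37.5,0,-13.8],[0,8.5,0]],
  [[37.5,0,-13.8],[0,8.5,0]],
  [[37.5,0,-13.8],[0,8.5,0]],
  [[37.5,0,-13.8],[0,8.5,0]],
  [[37.5,0,-13.8],[0,8.5,0]],
  [[37.5,0,-13.8],[0,8.5,0]],
  [[37.5,0,-13.8],[0,8.5,0]],
  [[37.5,0,-13.8],[0,8.5,0]],
  [[37.5,0,-13.8],[0,8.5,0]],
  [[37.5,0,-13.8],[0,8.5,0]],
  [[37.5,0,-13.8],[0,8.5,0]],
])

```text
time_s: 3.2
tool_pos: [0.453, -0.2177, 0.2226]
tool_rot: [-90.0, -0.0, -132.0]
force: [0.2, -0.5, 0.4]
grip_width: 0.0868
```

```bash
python3 - <<'E'
from h import *
rep(); im=snap('wrist','w1.png'); C=cam('wrist')
print(w2px(C,[[.447,-.216,.103],[.4626,-.1178,.102],[.475,-.038,.042]]))
for l in('knob_grip','keeper'):
    for r in env.outline_of('wrist',l)[:2]:
        cs=max(cv2.findContours(r['mask'].astype(np.uint8),0,2)[0],key=cv2.contourArea); print(l,r['p'],r['xy'],cv2.minAreaRect(cs),cv2.boxPoints(cv2.minAreaRect(cs)).tolist())
E
```

```text
t 3.2 p [ 0.453  -0.2177  0.2226] rot [-8.995e+01 -2.000e-02 -1.320e+02] F [ 0.2 -0.5  0.4] w 0.0868 q [ -27.   -1.   50.  105.    1.   76. -110.]
[[310.03353581 239.05441903]
 [217.17417941 298.6690563 ]
 [174.07857678 311.50597519]]
keeper 0.69 [238.6, 266.4] ((241.90342712402344, 265.63262939453125), (61.29928970336914, 56.235435485839844), 60.01836013793945) [[202.23194885253906, 253.13540649414062], [250.9422607421875, 225.03329467773438], [281.57489013671875, 278.1298522949219], [232.86459350585938, 306.2319641113281]]
keeper 0.54 [321.3, 233.4] ((320.0, 235.5), (63.0, 26.0), 90.0) [[307.0, 204.0], [333.0, 204.0], [333.0, 267.0], [307.0, 267.0]]
```

View pics/w1.png

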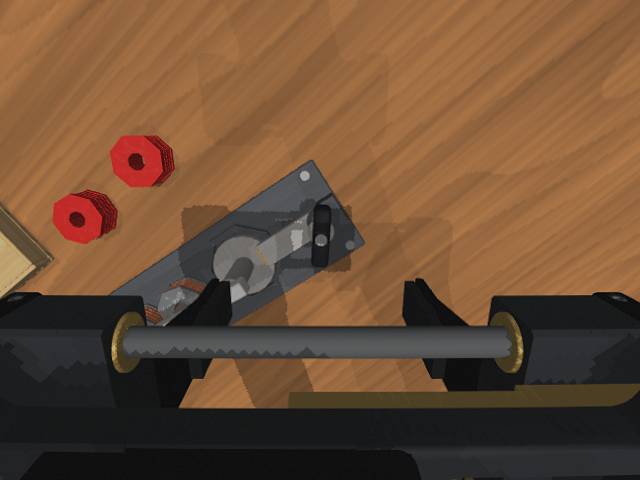

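```bash
python3 - <<'E'
from h import *
C=cam('wrist'); print(px2w(C,[[321,240],[321,207],[321,266],[321,236]],.103))
im=snap('scene','s1.png')
cv2.imwrite('pics/s1c.png',cv2.cvtColor(cv2.resize(im[130:290,230:430],None,fx=4,fy=3.75,interpolation=2),cv2.COLOR_RGB2BGR))
Cs=cam('scene'); print(w2px(Cs,[[.4472,-.2162,.103]]), w2px(Cs,[[.4626,-.1178,.102],[.475,-.038,.042],[.482,.0236,.042]]))
Ct=cam('top'); p=px2w(C,[[321,240]],.103); print(w2px(Ct,p),w2px(Cs,p))
E
```

```text
[[ 0.44588086 -0.21672942  0.103     ]
 [ 0.46685178 -0.23541508  0.103     ]
 [ 0.42850353 -0.20124684  0.103     ]
 [ 0.44848544 -0.21905009  0.103     ]]
[[280.47174424 169.90930923]] [[315.86212001 188.28644323]
 [344.75857748 221.44717886]
 [368.60796977 232.96446511]]
[[390.68597045 298.38691248]] [[280.54371111 169.47891427]]
```

View pics/s1c.png

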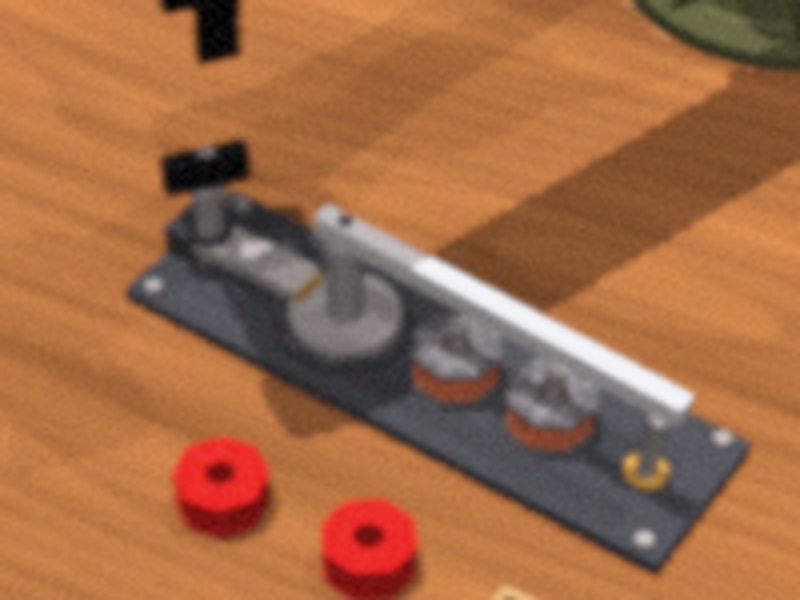

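```bash
python3 - <<'E'
from h import *
arc([.4468,-.2165,.084],-131.9,5)
E
```

```text
from [ 0.4538 -0.2162  0.223 ] -131.62 row [0.98, 27.79, -1.01] [0, np.float64(0.06), 0] x 5 len 27.8
```

Request:
carry_out([
  [[1,27.8,-1],[0,0,0]],
  [[1,27.8,-1],[0,0,0]],
  [[1,27.8,-1],[0,0,0]],
  [[1,27.8,-1],[0,0,0]],
  [[1,27.8,-1],[0,0,0]],
  [[0,0,0],[0,0,0]],
  [[0,0,0],[0,0,0]],
])

```text
time_s: 4.1
tool_pos: [0.4477, -0.2158, 0.0838]
tool_rot: [-90.0, -0.1, -131.5]
force: [-0.2, -0.1, 0.7]
grip_width: 0.0871
```

```bash
python3 - <<'E'
from h import *
rep(); snap('wrist','w2.png')
E
```

```text
t 4.1 p [ 0.4477 -0.2158  0.0838] rot [-9.0010e+01 -6.0000e-02 -1.3147e+02] F [-0.2 -0.1  0.7] w 0.0871 q [ -24.    9.   51.  115.   -8.   59. -102.]
```

View pics/w2.png

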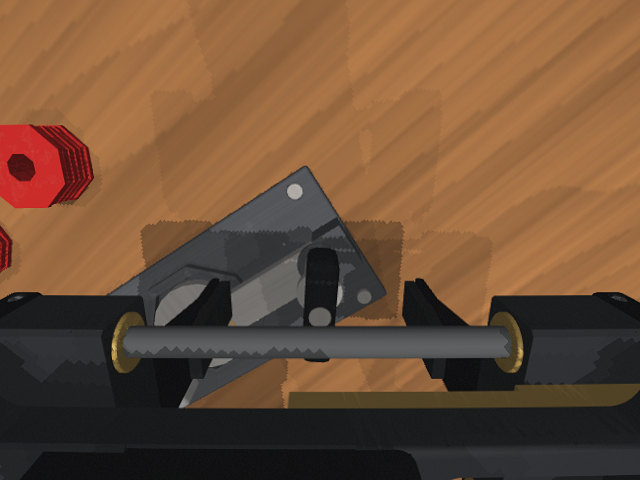

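Request:
carry_out([
  [[0,0,0],[0,0,0]],
  [[0,0,0],[0,0,0]],
  [[0,0,0],[0,0,0]],
  [[0,0,0],[0,0,0]],
  [[0,0,0],[0,0,0]],
  [[0,0,0],[0,0,0]],
  [[0,0,0],[0,0,0]],
  [[0,0,0],[0,0,0]],
], jaw=0, squeeze=35)

```text
time_s: 4.95
tool_pos: [0.4469, -0.2163, 0.0835]
tool_rot: [-90.0, 0.0, -131.6]
force: [-1.1, -0.2, -0.9]
grip_width: 0.0308
```

```bash
python3 - <<'E'
from h import *
rep(); print(env.get_obs()['wrist_torque'])
E
```

```text
t 4.95 p [ 0.4469 -0.2163  0.0835] rot [ -90.      0.   -131.58] F [-1.1 -0.2 -0.9] w 0.0308 q [ -24.    8.   51.  115.   -8.   59. -102.]
[0.04622635 0.16004826 0.01556539]
```

Still closing.

Request:
carry_out([
  [[0,0,0],[0,0,0]],
  [[0,0,0],[0,0,0]],
  [[0,0,0],[0,0,0]],
  [[0,0,0],[0,0,0]],
  [[0,0,0],[0,0,0]],
])

```text
time_s: 5.45
tool_pos: [0.4467, -0.2165, 0.0835]
tool_rot: [-90.0, -0.0, -131.6]
force: [1.0, -1.3, -0.0]
grip_width: 0.0149
```

Request:
carry_out([
  [[0,0,0],[0,-6,0]],
  [[0,0,0],[0,-6,0]],
  [[0,0,0],[0,-6,0]],
  [[0,0,0],[0,-6,0]],
  [[0,0,0],[0,-6,0]],
  [[0,0,0],[0,-6,0]],
  [[0,0,0],[0,-6,0]],
  [[0,0,0],[0,-6,0]],
  [[0,0,0],[0,-6,0]],
  [[0,0,0],[0,-6,0]],
  [[0,0,0],[0,-6,0]],
  [[0,0,0],[0,0,0]],
])

```text
time_s: 6.65
tool_pos: [0.4468, -0.217, 0.0835]
tool_rot: [-90.0, -0.0, -65.6]
force: [0.5, -1.7, -1.5]
grip_width: 0.015
```

Request:
carry_out([
  [[0,0,0],[0,0,0]],
  [[0,0,0],[0,0,0]],
  [[0,0,0],[0,0,0]],
  [[0,0,0],[0,0,0]],
], jaw=0.5)

```text
time_s: 7.05
tool_pos: [0.4471, -0.216, 0.0836]
tool_rot: [-90.0, 0.0, -65.6]
force: [-0.3, -0.3, 0.1]
grip_width: 0.0384
```

```bash
python3 - <<'E'
from h import *
rep();snap('wrist','w3.png')
E
```

```text
t 7.05 p [ 0.4471 -0.216   0.0836] rot [-8.998e+01  1.000e-02 -6.559e+01] F [-0.3 -0.3  0.1] w 0.0384 q [-18.   8.  44. 115.  -6.  59. -37.]
```

View pics/w3.png

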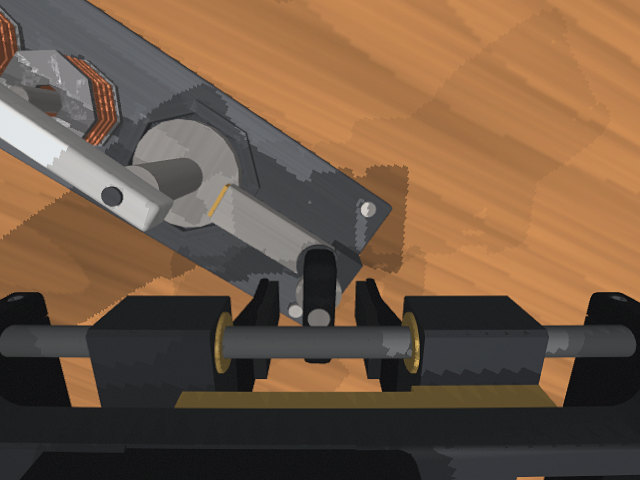

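```bash
python3 - <<'E'
from h import *
C=cam('wrist'); print(px2w(C,[[112,195],[170,205]],.102))
arc([.4626,-.1178,.15],-10,7,start=([.4471,-.216,.1636],-65.59))
E
```

```text
[[ 0.46253249 -0.11602765  0.102     ]
 [ 0.46845252 -0.13940491  0.102     ]]
from [ 0.4471 -0.216   0.1636] -65.59 row [-8.0, 1.94, 12.41] [0, -7.94, 0] x 7 len 14.9
```

Request:
carry_out([
  [[0,-40,0],[0,0,0]],
  [[0,-40,0],[0,0,0]],
])

```text
time_s: 7.3
tool_pos: [0.4459, -0.216, 0.1636]
tool_rot: [-90.2, 0.1, -65.6]
force: [1.0, 0.2, 0.5]
grip_width: 0.0431
```

Request:
carry_out([
  [[-8,2,12.4],[0,-8,0]],
  [[-8,2,12.4],[0,-8,0]],
  [[-8,2,12.4],[0,-8,0]],
  [[-8,2,12.4],[0,-8,0]],
  [[-8,2,12.4],[0,-8,0]],
  [[-8,2,12.4],[0,-8,0]],
  [[-8,2,12.4],[0,-8,0]],
  [[0,0,0],[0,0,0]],
])

```text
time_s: 8.1
tool_pos: [0.4616, -0.1161, 0.1491]
tool_rot: [-89.9, 0.1, -9.4]
force: [-0.6, -0.8, 0.1]
grip_width: 0.0436
```

```bash
python3 - <<'E'
from h import *
rep();im=snap('wrist','w4.png'); arc([.4628,-.117,.0875],-10,3)
im=snap('top','t2.png')
cr=im[240:340,230:420]; cv2.imwrite('pics/t2c.png',cv2.cvtColor(cv2.resize(cr,None,fx=4.2,fy=4.2,interpolation=2),cv2.COLOR_RGB2BGR))
E
```

```text
t 8.1 p [ 0.4616 -0.1161  0.1491] rot [-8.994e+01  6.000e-02 -9.380e+00] F [-0.6 -0.8  0.1] w 0.0436 q [-26.  -1.  37. 114.   1.  67.   1.]
from [ 0.462  -0.1175  0.1495] -9.64 row [0.23, 20.66, 0.22] [0, np.float64(0.12), 0] x 3 len 20.7
```

View pics/w4.png

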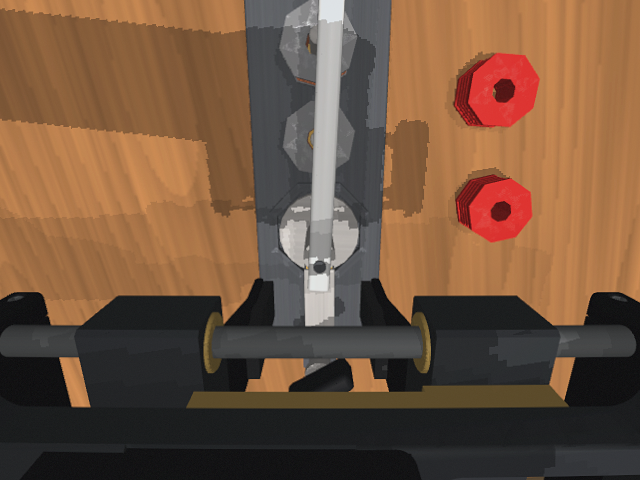

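Request:
carry_out([
  [[0.3,20.7,0.2],[0,0.3,0]],
  [[0.3,20.7,0.2],[0,0.3,0]],
  [[0.3,20.7,0.2],[0,0.3,0]],
  [[0,0,0],[0,0,0]],
])

```text
time_s: 8.6
tool_pos: [0.4611, -0.1186, 0.0854]
tool_rot: [-90.1, 0.3, -10.7]
force: [-0.2, -0.8, 0.3]
grip_width: 0.0435
```

Request:
carry_out([
  [[0,0,0],[0,0,0]],
  [[0,0,0],[0,0,0]],
  [[0,0,0],[0,0,0]],
  [[0,0,0],[0,0,0]],
  [[0,0,0],[0,0,0]],
  [[0,0,0],[0,0,0]],
  [[0,0,0],[0,0,0]],
], jaw=0, squeeze=25)

```text
time_s: 9.3
tool_pos: [0.4635, -0.1179, 0.088]
tool_rot: [-90.0, -0.1, -10.5]
force: [-0.5, -0.2, 4.4]
grip_width: 0.0139
```

```bash
python3 - <<'E'
from h import *
rep();im=snap('wrist','w5.png')
E
```

```text
t 9.3 p [ 0.4635 -0.1179  0.088 ] rot [-8.999e+01 -6.000e-02 -1.048e+01] F [-0.5 -0.2  4.4] w 0.0139 q [-25.   4.  38. 117.  -3.  60.   4.]
```

View pics/w5.png

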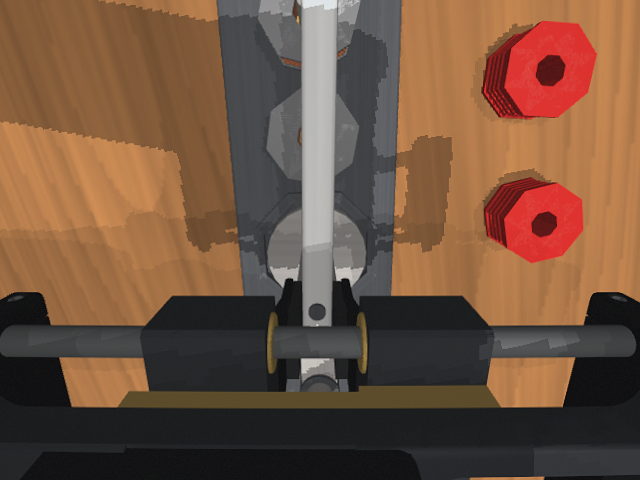

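Request:
carry_out([
  [[0,0,0],[0,2,0]],
  [[0,0,0],[0,4,0]],
  [[0,0,0],[0,6,0]],
  [[0,0,0],[0,6,0]],
  [[0,0,0],[0,6,0]],
  [[0,0,0],[0,6,0]],
  [[0,0,0],[0,6,0]],
  [[0,0,0],[0,6,0]],
])

```text
time_s: 10.15
tool_pos: [0.4624, -0.1171, 0.0873]
tool_rot: [-90.0, 0.1, -52.7]
force: [0.1, 2.0, 1.8]
grip_width: 0.0152
```

Request:
carry_out([
  [[0,0,0],[0,6,0]],
  [[0,0,0],[0,6,0]],
  [[0,0,0],[0,6,0]],
  [[0,0,0],[0,6,0]],
  [[0,0,0],[0,6,0]],
  [[0,0,0],[0,6,0]],
  [[0,0,0],[0,4,0]],
  [[0,0,0],[0,2,0]],
  [[0,0,0],[0,0,0]],
  [[0,0,0],[0,0,0]],
])

```text
time_s: 11.15
tool_pos: [0.4631, -0.1171, 0.0873]
tool_rot: [-90.0, 0.0, -94.4]
force: [0.6, 1.6, 0.3]
grip_width: 0.0138
```

```bash
python3 - <<'E'
from h import *
rep();im=snap('top','t3.png')
cr=im[200:350,230:420]; cv2.imwrite('pics/t3c.png',cv2.cvtColor(cv2.resize(cr,None,fx=4,fy=4,interpolation=2),cv2.COLOR_RGB2BGR))
E
```

```text
t 11.15 p [ 0.4631 -0.1171  0.0873] rot [-9.000e+01  5.000e-02 -9.441e+01] F [0.6 1.6 0.3] w 0.0138 q [-29.   4.  42. 117.  -3.  59. -80.]
```

View pics/t3c.png

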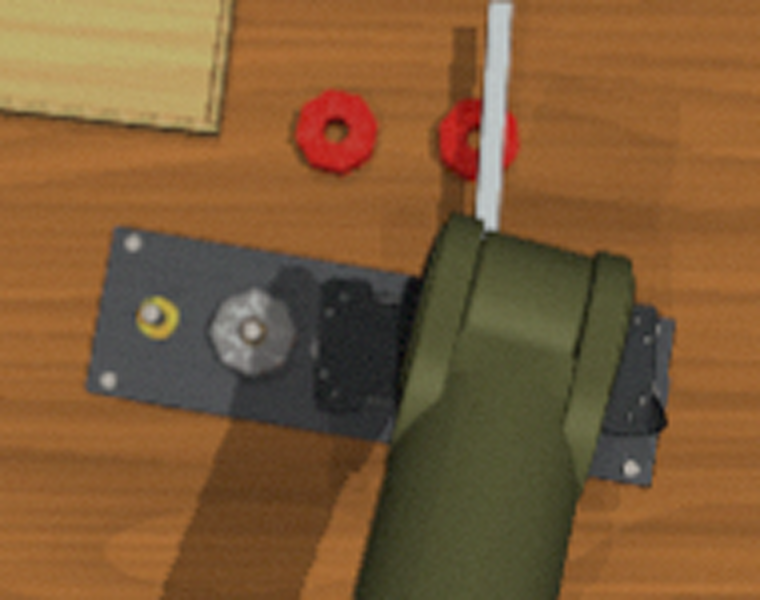

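Request:
carry_out([
  [[0,0,0],[0,0,0]],
  [[0,0,0],[0,0,0]],
  [[0,0,0],[0,0,0]],
  [[0,-40,0],[0,0,0]],
  [[0,-40,0],[0,0,0]],
  [[0,0,0],[0,0,0]],
], jaw=0.5)

```text
time_s: 11.8
tool_pos: [0.4666, -0.1189, 0.1724]
tool_rot: [-89.5, 0.0, -94.5]
force: [0.2, -0.3, -0.7]
grip_width: 0.0426
```

```bash
python3 - <<'E'
from h import *
rep();arc([.4469,-.2165,.16],-65.6,5)
E
```

```text
t 11.8 p [ 0.4666 -0.1189  0.1724] rot [-8.946e+01  5.000e-02 -9.450e+01] F [ 0.2 -0.3 -0.7] w 0.0426 q [-31.  -3.  41. 112.   2.  69. -84.]
from [ 0.4666 -0.1189  0.1724] -94.5 row [19.09, 2.48, -6.36] [0, np.float64(-5.78), 0] x 5 len 20.3
```

Request:
carry_out([
  [[19.1,1.5,-6.4],[0,-5.8,0]],
  [[19.1,1.5,-6.4],[0,-5.8,0]],
  [[19.1,1.5,-6.4],[0,-5.8,0]],
  [[19.1,1.5,-6.4],[0,-5.8,0]],
  [[19.1,1.5,-6.4],[0,-5.8,0]],
  [[0,0,0],[0,0,0]],
  [[0,0,0],[0,0,0]],
])

```text
time_s: 12.5
tool_pos: [0.443, -0.2153, 0.1595]
tool_rot: [-90.0, 0.0, -65.7]
force: [-0.4, 0.3, 1.1]
grip_width: 0.0437
```

```bash
python3 - <<'E'
from h import *
rep();arc([.4469,-.2165,.084],-65.6,3)
E
```

```text
t 12.5 p [ 0.443  -0.2153  0.1595] rot [-9.004e+01  4.000e-02 -6.565e+01] F [-0.4  0.3  1.1] w 0.0437 q [-25.   1.  49. 111.  -1.  68. -42.]
from [ 0.443  -0.2153  0.1595] -65.65 row [0.9, 25.17, 1.03] [0, np.float64(-0.02), 0] x 3 len 25.2
```

Request:
carry_out([
  [[0.9,25.2,1],[0,0,0]],
  [[0.9,25.2,1],[0,0,0]],
  [[0.9,25.2,1],[0,0,0]],
  [[0,0,0],[0,0,0]],
  [[0,0,0],[0,0,0]],
])

```text
time_s: 13.0
tool_pos: [0.4471, -0.2159, 0.0844]
tool_rot: [-90.0, 0.0, -65.5]
force: [-0.7, -0.2, 1.4]
grip_width: 0.0434
```

Request:
carry_out([
  [[0,0,0],[0,0,0]],
  [[0,0,0],[0,0,0]],
  [[0,0,0],[0,0,0]],
  [[0,0,0],[0,0,0]],
  [[0,0,0],[0,0,0]],
  [[0,0,0],[0,0,0]],
  [[0,0,0],[0,0,0]],
], jaw=0, squeeze=50)

```text
time_s: 13.7
tool_pos: [0.4475, -0.2168, 0.0847]
tool_rot: [-90.0, -0.0, -65.5]
force: [-0.7, -0.7, 4.2]
grip_width: 0.0145
```

Request:
carry_out([
  [[0,0,0],[0,6,0]],
  [[0,0,0],[0,6,0]],
  [[0,0,0],[0,6,0]],
  [[0,0,0],[0,6,0]],
  [[0,0,0],[0,6,0]],
  [[0,0,0],[0,6,0]],
  [[0,0,0],[0,6,0]],
  [[0,0,0],[0,6,0]],
  [[0,0,0],[0,6,0]],
  [[0,0,0],[0,6,0]],
  [[0,0,0],[0,6,0]],
  [[0,0,0],[0,2,0]],
])

```text
time_s: 14.9
tool_pos: [0.4474, -0.2171, 0.0847]
tool_rot: [-90.0, -0.0, -133.6]
force: [-1.1, -0.7, 3.5]
grip_width: 0.0147
```

Request:
carry_out([
  [[0,0,0],[0,0,0]],
  [[0,0,0],[0,0,0]],
  [[0,0,0],[0,0,0]],
])

```text
time_s: 15.2
tool_pos: [0.4474, -0.2171, 0.0847]
tool_rot: [-90.0, -0.0, -133.4]
force: [-0.8, -0.9, 5.5]
grip_width: 0.0149
```

```bash
python3 - <<'E'
from h import *
rep();print(env.get_obs()['wrist_torque']);snap('wrist','w6.png')
E
```

```text
t 15.2 p [ 0.4474 -0.2171  0.0847] rot [ -89.96   -0.   -133.41] F [-0.8 -0.9  5.5] w 0.0149 q [ -31.   10.   59.  115.  -10.   60. -101.]
[-0.14754091  0.37528457  0.08813851]
```

View pics/w6.png

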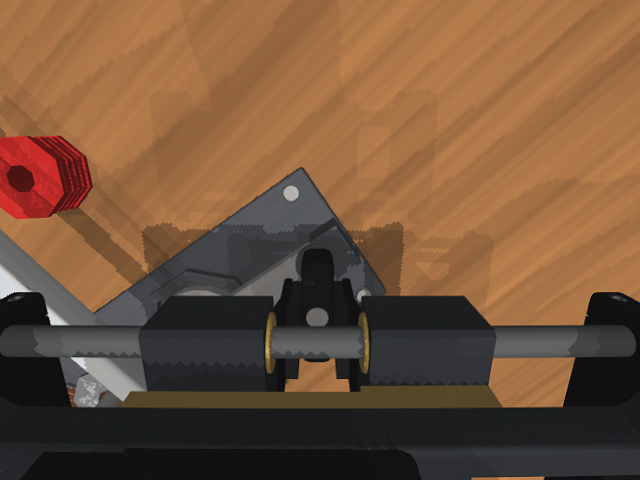

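Request:
carry_out([
  [[0,0,0],[0,0,0]],
  [[0,0,0],[0,0,0]],
  [[0,0,0],[0,0,0]],
  [[0,0,0],[0,0,0]],
  [[0,-40,0],[0,0,0]],
  [[0,-40,0],[0,0,0]],
  [[0,-40,0],[0,0,0]],
], jaw=0.5)

```text
time_s: 15.95
tool_pos: [0.4466, -0.2168, 0.2054]
tool_rot: [-90.0, -0.0, -133.5]
force: [1.7, 0.4, 0.5]
grip_width: 0.0433
```

```bash
python3 - <<'E'
from h import *
rep();im=snap('top','t4.png')
cr=im[160:310,180:380]; cv2.imwrite('pics/t4c.png',cv2.cvtColor(cv2.resize(cr,None,fx=4,fy=4,interpolation=2),cv2.COLOR_RGB2BGR))
arc([.4765,-.0385,.16],-9.06,12)
C=cam('top')
S=np.array([.47191892,-.05997203])
# station from knob and hub
kn=np.array([.4469,-.2165]);u=np.array([.1575,.9875])
for y in(-90,-12,52,116): print(y,kn+u*(y+190)/1000)
E
```

```text
t 15.95 p [ 0.4466 -0.2168  0.2054] rot [-9.0030e+01 -4.0000e-02 -1.3351e+02] F [1.7 0.4 0.5] w 0.0433 q [ -37.   -3.   59.  107.    2.   74. -112.]
from [ 0.4503 -0.2185  0.2117] -133.55 row [-17.26, 4.31, 6.9] [0, np.float64(-10.37), 0] x 12 len 19.1
-90 [ 0.46265 -0.11775]
-12 [ 0.474935 -0.040725]
52 [0.485015 0.022475]
116 [0.495095 0.085675]
```

View pics/t4c.png

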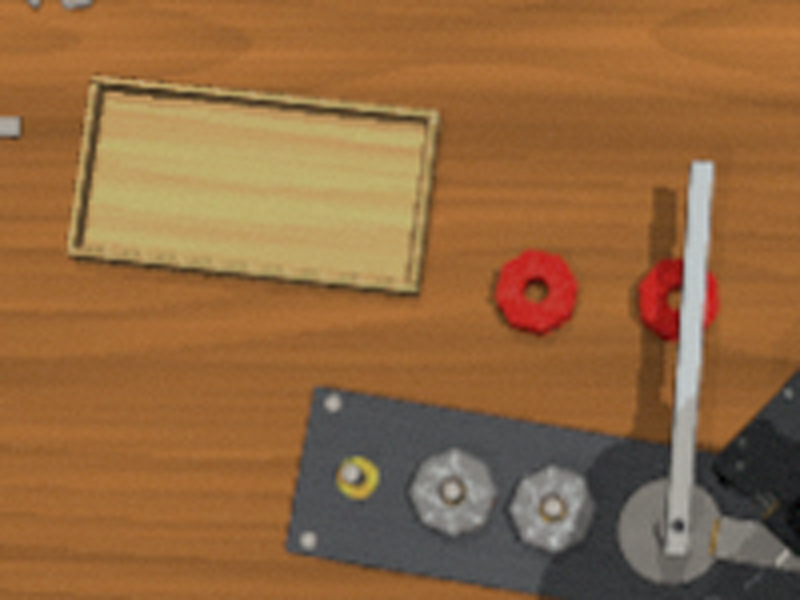

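```bash
python3 - <<'E'
from h import *
C=cam('top')
f=lambda x,y,z: px2w(C,np.array([[x,y]])/4.+[180,160],z)[0].round(4)
print([f(552,507,.062),f(453,490,.062),f(352,472,.062)],'cheeks',f(551,508,.042),f(453,493,.042))
print('bar',f(678,525,.102),f(703,163,.102))
t=np.array([(94,78),(438,112),(418,293),(70,256)])/4.+[180,160]; T=px2w(C,t,.03)[:,:2]; print(T.round(4),T.mean(0),np.degrees(np.arctan2(*(T[0]-T[1])[::-1])),np.linalg.norm(T-np.roll(T,-1,0),axis=1))
arc([.475,-.0395,.16],-9.3,15)
E
```

```text
[array([ 0.4748, -0.0407,  0.062 ]), array([0.4848, 0.021 , 0.062 ]), array([0.4954, 0.0842, 0.062 ])] cheeks [ 0.4752 -0.0399  0.042 ] [0.4841 0.022  0.042 ]
bar [ 0.4625 -0.1172  0.102 ] [ 0.6851 -0.132   0.102 ]
[[0.7541 0.2629]
 [0.7324 0.0363]
 [0.6132 0.0471]
 [0.6357 0.2739]] [0.6838734  0.15504617] 84.53031638512948 [0.22766659 0.11972351 0.22793779 0.11898369]
from [ 0.4503 -0.2185  0.2117] -133.55 row [-13.66, 3.45, 5.6] [0, np.float64(-8.28), 0] x 15 len 15.2
```

Request:
carry_out([
  [[-13.7,3.4,5.6],[0,-8.3,0]],
  [[-13.7,3.4,5.6],[0,-8.3,0]],
  [[-13.7,3.4,5.6],[0,-8.3,0]],
  [[-13.7,3.4,5.6],[0,-8.3,0]],
  [[-13.7,3.4,5.6],[0,-8.3,0]],
  [[-13.7,3.4,5.6],[0,-8.3,0]],
  [[-13.7,3.4,5.6],[0,-8.3,0]],
  [[-13.7,3.4,5.6],[0,-8.3,0]],
  [[-13.7,3.4,5.6],[0,-8.3,0]],
  [[-13.7,3.4,5.6],[0,-8.3,0]],
  [[-13.7,3.4,5.6],[0,-8.3,0]],
  [[-13.7,3.4,5.6],[0,-8.3,0]],
], jaw=0.85)

```text
time_s: 17.2
tool_pos: [0.5006, -0.0692, 0.163]
tool_rot: [-90.0, 0.0, -33.5]
force: [-0.1, 0.8, -0.2]
grip_width: 0.0739
```

Request:
carry_out([
  [[-13.7,3.4,5.6],[0,-8.3,0]],
  [[-13.7,3.4,5.6],[0,-8.3,0]],
  [[-13.7,3.4,5.6],[0,-8.3,0]],
  [[0,0,0],[0,0,0]],
  [[0,0,0],[0,0,0]],
])

```text
time_s: 17.7
tool_pos: [0.4714, -0.0374, 0.1534]
tool_rot: [-90.0, -0.0, -9.1]
force: [-0.4, -0.2, 1.5]
grip_width: 0.0737
```

```bash
python3 - <<'E'
from h import *
rep();im=snap('wrist','w7.png'); arc([.4755,-.0399,.016],-9.3,4)
C=cam('wrist'); print(w2px(C,[[.4748,-.0407,.062],[.4848,.021,.062],[.4954,.0842,.062]]))
E
```

```text
t 17.7 p [ 0.4714 -0.0374  0.1534] rot [-8.998e+01 -3.000e-02 -9.120e+00] F [-0.4 -0.2  1.5] w 0.0737 q [-43.  -2.  44. 114.   2.  68.  -9.]
from [ 0.4717 -0.0377  0.1535] -9.15 row [1.02, 34.38, -0.38] [0, np.float64(0.04), 0] x 4 len 34.4
[[321.4435971  246.2506228 ]
 [321.78299317 162.02474501]
 [322.70728225  62.63596336]]
```

View pics/w7.png

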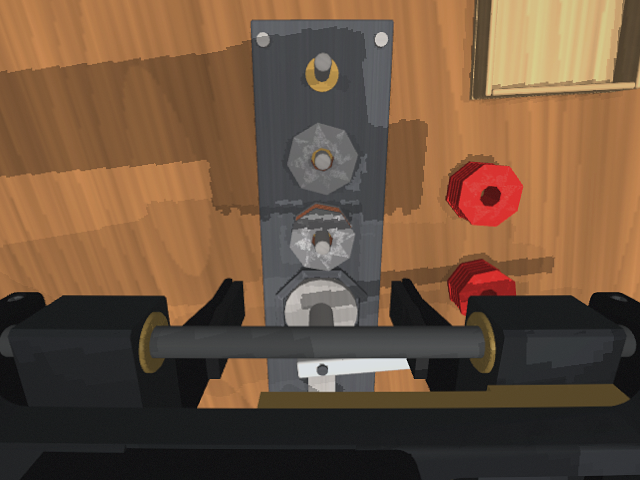

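Request:
carry_out([
  [[1,34.4,-0.4],[0,0,0]],
  [[1,34.4,-0.4],[0,0,0]],
  [[1,34.4,-0.4],[0,0,0]],
  [[1,34.4,-0.4],[0,0,0]],
  [[0,0,0],[0,0,0]],
])

```text
time_s: 18.25
tool_pos: [0.4759, -0.0408, 0.0143]
tool_rot: [-90.2, -0.0, -9.2]
force: [0.6, 0.5, 0.2]
grip_width: 0.0745
```

Request:
carry_out([
  [[0,0,0],[0,0,0]],
  [[0,0,0],[0,0,0]],
  [[0,0,0],[0,0,0]],
  [[0,0,0],[0,0,0]],
  [[0,0,0],[0,0,0]],
  [[0,0,0],[0,0,0]],
], jaw=0, squeeze=25)

```text
time_s: 18.85
tool_pos: [0.4752, -0.0395, 0.0162]
tool_rot: [-90.0, -0.0, -9.0]
force: [-1.6, -0.2, 4.0]
grip_width: 0.0519
```

```bash
python3 - <<'E'
from h import *
rep();im=snap('wrist','w8.png')
E
```

```text
t 18.85 p [ 0.4752 -0.0395  0.0162] rot [-8.997e+01 -4.000e-02 -8.990e+00] F [-1.6 -0.2  4. ] w 0.0519 q [-40.  12.  45. 121. -11.  51.   3.]
```

View pics/w8.png

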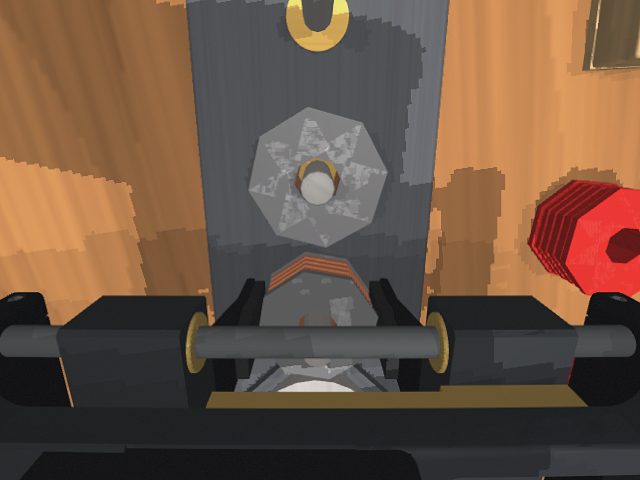

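Request:
carry_out([
  [[0,-8,0],[0,0,0]],
  [[0,-14,0],[0,0,0]],
  [[0,-15,0],[0,0,0]],
  [[0,-15,0],[0,0,0]],
  [[0,-15,0],[0,0,0]],
  [[0,-15,0],[0,0,0]],
  [[0,-15,0],[0,0,0]],
  [[0,-15,0],[0,0,0]],
  [[0,0,0],[0,0,0]],
])

```text
time_s: 19.8
tool_pos: [0.4765, -0.0395, 0.1303]
tool_rot: [-89.9, -0.3, -9.0]
force: [0.8, -0.5, -1.3]
grip_width: 0.0517
```

```bash
cat > tr.py <<'E'
from h import *
rep();im=snap('wrist','wa.png');im=snap('top','ta.png'); C=cam('top')
for r in env.outline_of('top','tray')[:1]:
    cs=max(cv2.findContours(r['mask'].astype(np.uint8),0,2)[0],key=cv2.contourArea)
    q=cv2.boxPoints(cv2.minAreaRect(cs)); T=px2w(C,q,.03)[:,:2]
    L=np.linalg.norm(T-np.roll(T,-1,0),axis=1); c=T.mean(0)
    d=T[1]-T[0] if L[0]>L[1] else T[2]-T[1]; d/=np.linalg.norm(d); d*=np.sign(d[1])
    print(r['p'],'center',c.round(4),'ang',np.degrees(np.arctan2(d[1],d[0])).round(1),L.round(3))
    for s in(-.05,.05): print(s,(c+s*d).round(4))
cr=im[160:310,180:380]; cv2.imwrite('pics/tac.png',cv2.cvtColor(cv2.resize(cr,None,fx=4,fy=4,interpolation=2),cv2.COLOR_RGB2BGR))
E
python3 tr.py
```

```text
t 19.8 p [ 0.4765 -0.0395  0.1303] rot [-89.87  -0.25  -8.99] F [ 0.8 -0.5 -1.3] w 0.0517 q [-44.   0.  46. 115.  -0.  65.  -7.]
0.61 center [0.6835 0.1577] ang 83.9 [0.125 0.234 0.124 0.231]
-0.05 [0.6782 0.108 ]
0.05 [0.6888 0.2074]
```

View pics/wa.png

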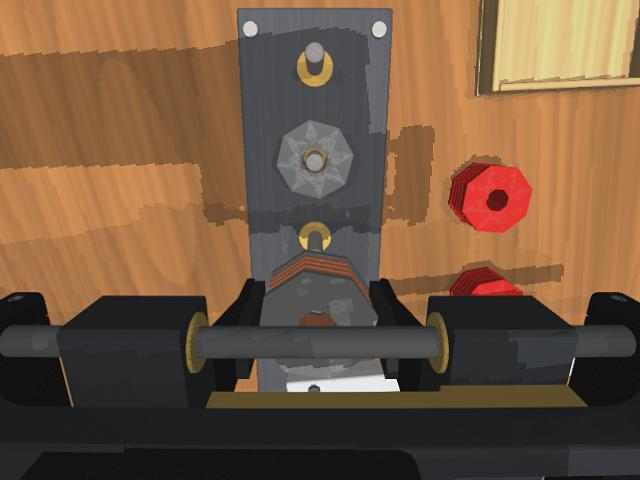

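View pics/tac.png

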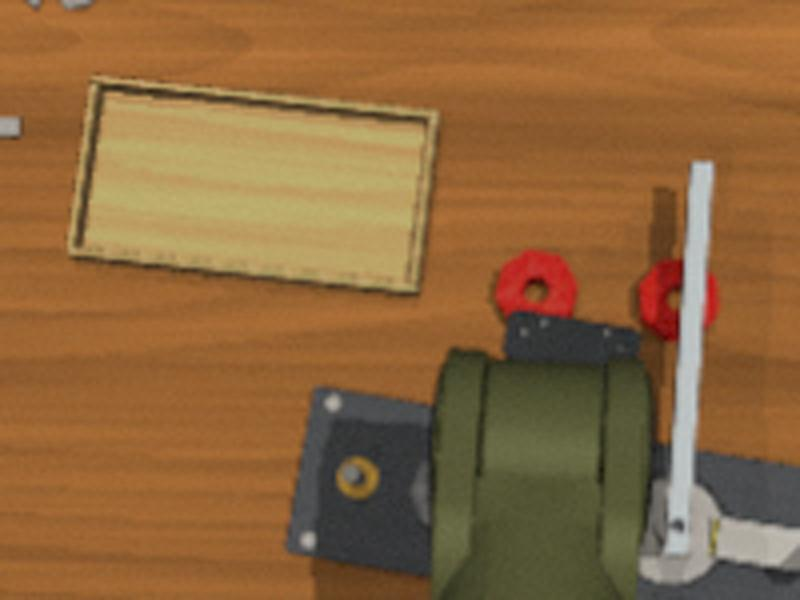

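```bash
python3 - <<'E'
from h import *
arc([.6885,.205,.13],-6,10)
E
```

```text
from [ 0.4745 -0.0394  0.1275] -8.98 row [17.97, -0.25, 27.08] [0, np.float64(-0.3), 0] x 10 len 32.5
```

Request:
carry_out([
  [[18,-0.3,27.1],[0,-0.3,0]],
  [[18,-0.3,27.1],[0,-0.3,0]],
  [[18,-0.3,27.1],[0,-0.3,0]],
  [[18,-0.3,27.1],[0,-0.3,0]],
  [[18,-0.3,27.1],[0,-0.3,0]],
  [[18,-0.3,27.1],[0,-0.3,0]],
  [[18,-0.3,27.1],[0,-0.3,0]],
  [[18,-0.3,27.1],[0,-0.3,0]],
  [[18,-0.3,27.1],[0,-0.3,0]],
  [[18,-0.3,27.1],[0,-0.3,0]],
  [[0,0,0],[0,0,0]],
  [[0,0,0],[0,0,0]],
])

```text
time_s: 21.15
tool_pos: [0.6885, 0.2053, 0.1286]
tool_rot: [-90.1, 0.1, -5.9]
force: [-1.0, -0.7, -0.9]
grip_width: 0.0519
```

```bash
python3 tr.py
```

```text
t 21.15 p [0.6885 0.2053 0.1286] rot [-90.14   0.15  -5.92] F [-1.  -0.7 -0.9] w 0.0519 q [-44.  34.  37.  80. -20.  74. -12.]
0.9 center [0.6801 0.1255] ang 83.1 [0.124 0.168 0.124 0.166]
-0.05 [0.674  0.0759]
0.05 [0.6861 0.1751]
```

View pics/wa.png

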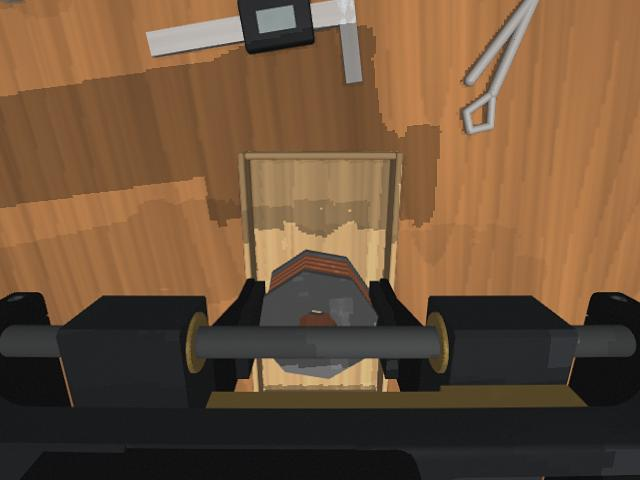

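View pics/tac.png

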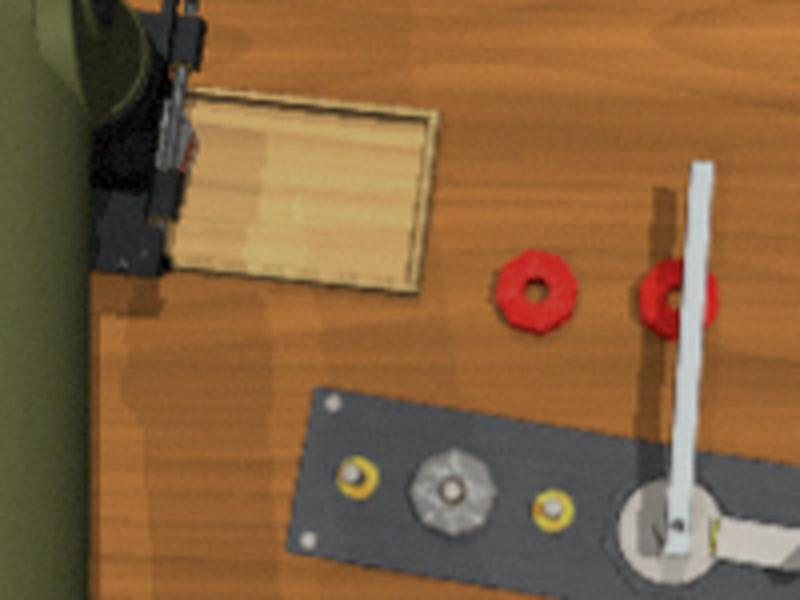

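Request:
carry_out([
  [[0,24,0],[0,0,0]],
  [[0,24,0],[0,0,0]],
  [[0,24,0],[0,0,0]],
  [[0,20,0],[0,0,0]],
  [[0,14,0],[0,0,0]],
  [[0,8,0],[0,0,0]],
  [[0,2.5,0],[0,0,0]],
  [[0,0,0],[0,0,0]],
  [[0,0,0],[0,0,0]],
])

```text
time_s: 22.2
tool_pos: [0.6901, 0.2053, 0.0155]
tool_rot: [-89.9, -0.1, -6.0]
force: [-0.4, 0.4, -1.1]
grip_width: 0.052
```

Request:
carry_out([
  [[0,0,0],[0,0,0]],
  [[0,0,0],[0,0,0]],
  [[0,0,0],[0,0,0]],
  [[0,0,0],[0,0,0]],
], jaw=0.72)

```text
time_s: 22.6
tool_pos: [0.6895, 0.2053, 0.0147]
tool_rot: [-90.0, -0.0, -6.0]
force: [-0.1, 0.2, 0.5]
grip_width: 0.062
```

Request:
carry_out([
  [[0,-12,0],[0,0,0]],
  [[0,-20,0],[0,0,0]],
  [[0,-30,0],[0,0,0]],
  [[0,-40,0],[0,0,0]],
  [[0,-40,0],[0,0,0]],
  [[0,0,0],[0,0,0]],
])

```text
time_s: 23.2
tool_pos: [0.6933, 0.2054, 0.1649]
tool_rot: [-89.7, -0.7, -6.0]
force: [0.2, 0.3, 1.0]
grip_width: 0.0627
```

```bash
python3 - <<'E'
from h import *
rep();snap('wrist','w9.png');arc([.4847,.0222,.15],-9.3,9)
E
```

```text
t 23.2 p [0.6933 0.2054 0.1649] rot [-89.71  -0.66  -5.99] F [0.2 0.3 1. ] w 0.0627 q [-44.  32.  38.  77. -20.  76. -12.]
from [0.6917 0.2052 0.1616] -6.0 row [-20.17, 1.28, -23.15] [0, np.float64(0.37), 0] x 9 len 30.7
```

View pics/w9.png

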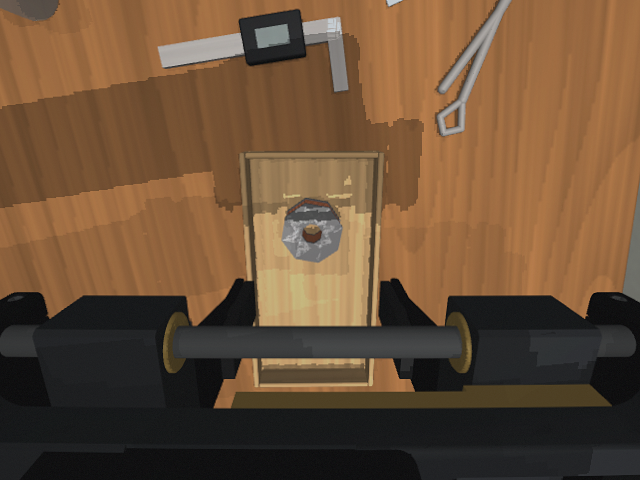

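Request:
carry_out([
  [[-20.2,1.3,-23.2],[0,0.4,0]],
  [[-20.2,1.3,-23.2],[0,0.4,0]],
  [[-20.2,1.3,-23.2],[0,0.4,0]],
  [[-20.2,1.3,-23.2],[0,0.4,0]],
  [[-20.2,1.3,-23.2],[0,0.4,0]],
  [[-20.2,1.3,-23.2],[0,0.4,0]],
  [[-20.2,1.3,-23.2],[0,0.4,0]],
  [[-20.2,1.3,-23.2],[0,0.4,0]],
  [[-20.2,1.3,-23.2],[0,0.4,0]],
  [[0,0,0],[0,0,0]],
  [[0,0,0],[0,0,0]],
], jaw=0.85)

```text
time_s: 24.35
tool_pos: [0.4812, 0.0224, 0.1445]
tool_rot: [-89.9, 0.0, -9.6]
force: [-0.0, 0.2, 0.5]
grip_width: 0.0737
```

```bash
python3 - <<'E'
from h import *
rep();im=snap('wrist','w10.png'); arc([.4852,.0219,.016],-9.3,4)
C=cam('wrist'); print(w2px(C,[[.4848,.0212,.062],[.4954,.0842,.062]]))
E
```

```text
t 24.35 p [0.4812 0.0224 0.1445] rot [-89.9    0.    -9.61] F [-0.   0.2  0.5] w 0.0737 q [-51.  -0.  45. 114.   0.  67. -15.]
from [0.4818 0.0229 0.1447] -9.56 row [0.89, 32.16, -0.11] [0, np.float64(-0.06), 0] x 4 len 32.2
[[321.30945246 248.43911233]
 [321.55739855 159.2129423 ]]
```

View pics/w10.png

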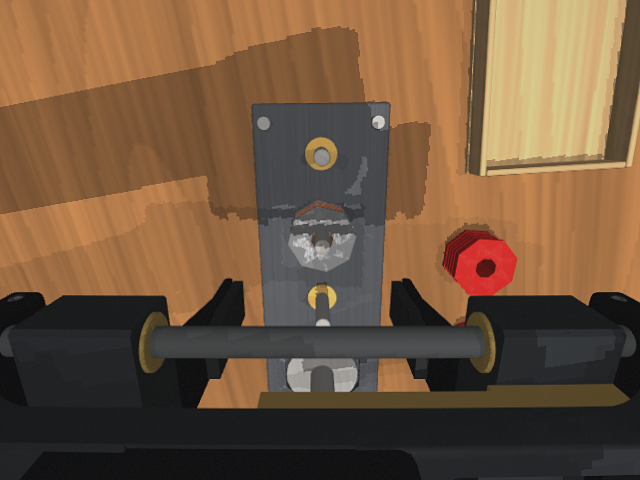

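Request:
carry_out([
  [[0.9,32.2,-0.1],[0,0,0]],
  [[0.9,32.2,-0.1],[0,0,0]],
  [[0.9,32.2,-0.1],[0,0,0]],
  [[0.9,32.2,-0.1],[0,0,0]],
  [[0,0,0],[0,0,0]],
])

```text
time_s: 24.9
tool_pos: [0.4862, 0.0217, 0.014]
tool_rot: [-90.2, 0.0, -9.5]
force: [0.3, -0.2, 0.9]
grip_width: 0.0742
```

Request:
carry_out([
  [[0,0,0],[0,0,0]],
  [[0,0,0],[0,0,0]],
  [[0,0,0],[0,0,0]],
  [[0,0,0],[0,0,0]],
  [[0,0,0],[0,0,0]],
  [[0,0,0],[0,0,0]],
], jaw=0, squeeze=25)

```text
time_s: 25.5
tool_pos: [0.4851, 0.0215, 0.016]
tool_rot: [-90.0, -0.0, -9.6]
force: [0.2, -0.4, -0.5]
grip_width: 0.0523
```

Request:
carry_out([
  [[0,-8,0],[0,0,0]],
  [[0,-14,0],[0,0,0]],
  [[0,-15,0],[0,0,0]],
  [[0,-15,0],[0,0,0]],
  [[0,-15,0],[0,0,0]],
  [[0,-15,0],[0,0,0]],
  [[0,-15,0],[0,0,0]],
  [[0,-15,0],[0,0,0]],
  [[0,0,0],[0,0,0]],
  [[0,0,0],[0,0,0]],
])

```text
time_s: 26.5
tool_pos: [0.4851, 0.0213, 0.1282]
tool_rot: [-89.9, -0.0, -9.6]
force: [-0.6, -0.1, -2.2]
grip_width: 0.0523
```

```bash
python3 tr.py; python3 - <<'E'
from h import *
arc([.679,.107,.13],-6,8)
E
```

```text
t 26.5 p [0.4851 0.0213 0.1282] rot [-8.994e+01 -5.000e-02 -9.580e+00] F [-0.6 -0.1 -2.2] w 0.0523 q [-51.   2.  47. 114.  -2.  65. -13.]
0.66 center [ 0.4511 -0.222 ] ang 135.0 [0.054 0.023 0.054 0.023]
-0.05 [ 0.4865 -0.2574]
0.05 [ 0.4158 -0.1867]
from [0.4843 0.0211 0.1271] -9.59 row [22.6, -0.36, 14.03] [0, np.float64(-0.45), 0] x 8 len 26.6
```

View pics/wa.png

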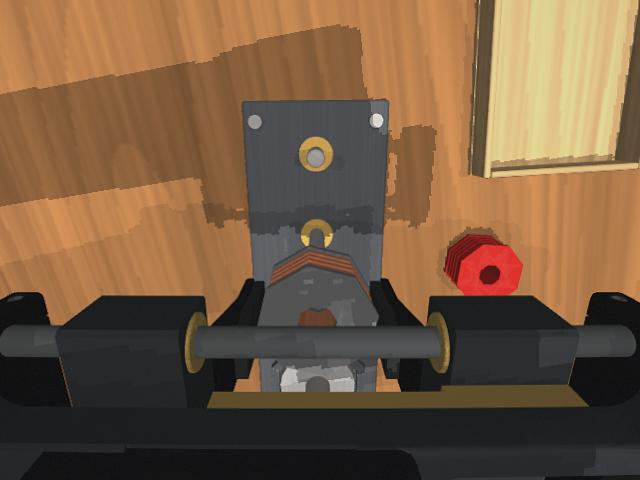

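View pics/tac.png

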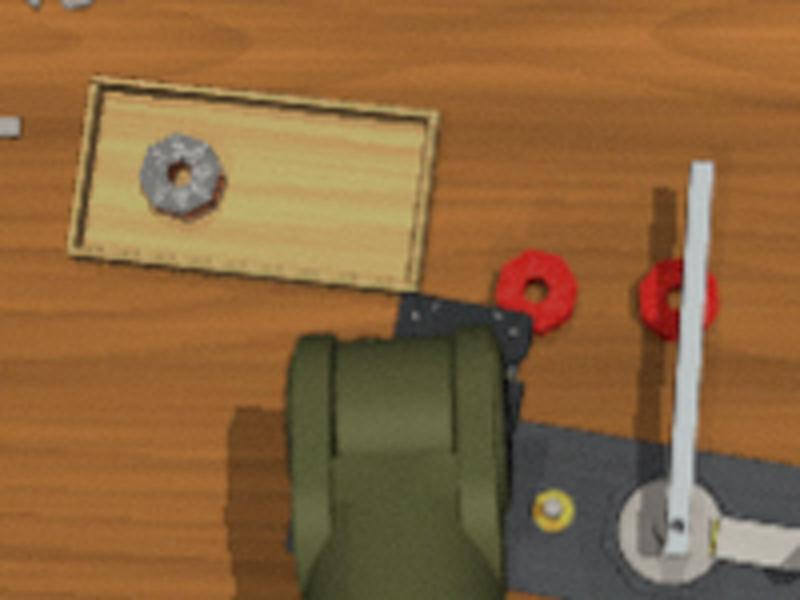

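The tray report was a mistake: it had marked the knob. In the picture the tray corners are unmoved and the first bobbin sits in it at (181,176) of the crop.

Request:
carry_out([
  [[22.6,-0.4,14],[0,-0.5,0]],
  [[22.6,-0.4,14],[0,-0.5,0]],
  [[22.6,-0.4,14],[0,-0.5,0]],
  [[22.6,-0.4,14],[0,-0.5,0]],
  [[22.6,-0.4,14],[0,-0.5,0]],
  [[22.6,-0.4,14],[0,-0.5,0]],
  [[22.6,-0.4,14],[0,-0.5,0]],
  [[22.6,-0.4,14],[0,-0.5,0]],
  [[0,0,0],[0,0,0]],
  [[0,0,0],[0,0,0]],
])

```text
time_s: 27.65
tool_pos: [0.6787, 0.1071, 0.1293]
tool_rot: [-90.1, 0.1, -5.6]
force: [-0.4, -0.6, -0.9]
grip_width: 0.0523
```

```bash
python3 tr.py
```

```text
t 27.65 p [0.6787 0.1071 0.1293] rot [-90.12   0.14  -5.58] F [-0.4 -0.6 -0.9] w 0.0523 q [-41.  31.  42.  85. -21.  72.  -2.]
0.81 center [0.6743 0.07  ] ang 174.9 [0.124 0.056 0.124 0.056]
-0.05 [0.7241 0.0655]
0.05 [0.6245 0.0744]
```

View pics/wa.png

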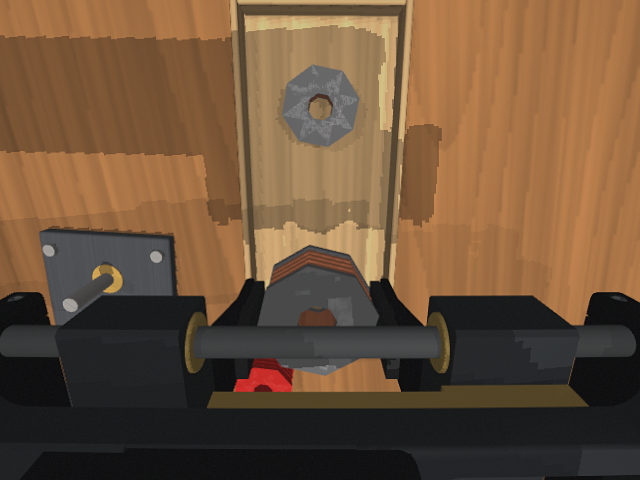

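View pics/tac.png

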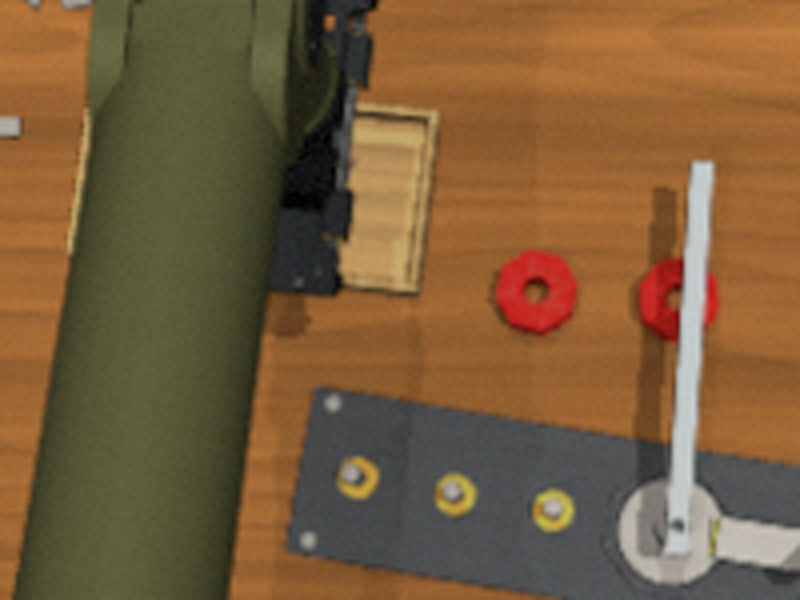

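Request:
carry_out([
  [[0,24,0],[0,0,0]],
  [[0,24,0],[0,0,0]],
  [[0,24,0],[0,0,0]],
  [[0,20,0],[0,0,0]],
  [[0,14,0],[0,0,0]],
  [[0,8,0],[0,0,0]],
  [[0,3,0],[0,0,0]],
  [[0,0,0],[0,0,0]],
  [[0,0,0],[0,0,0]],
])

```text
time_s: 28.7
tool_pos: [0.6801, 0.1076, 0.0151]
tool_rot: [-90.0, -0.1, -5.6]
force: [1.0, -0.1, -1.9]
grip_width: 0.0521
```

Request:
carry_out([
  [[0,0,0],[0,0,0]],
  [[0,0,0],[0,0,0]],
  [[0,0,0],[0,0,0]],
  [[0,0,0],[0,0,0]],
], jaw=0.72)

```text
time_s: 29.1
tool_pos: [0.6796, 0.1076, 0.0143]
tool_rot: [-90.0, -0.0, -5.6]
force: [-0.3, -1.5, -0.4]
grip_width: 0.0623
```

Request:
carry_out([
  [[0,-12,0],[0,0,0]],
  [[0,-20,0],[0,0,0]],
  [[0,-30,0],[0,0,0]],
  [[0,-40,0],[0,0,0]],
  [[0,-40,0],[0,0,0]],
  [[0,0,0],[0,0,0]],
])

```text
time_s: 29.7
tool_pos: [0.6834, 0.1072, 0.1641]
tool_rot: [-89.8, -0.7, -5.6]
force: [0.3, -0.2, 0.6]
grip_width: 0.0628
```

```bash
python3 - <<'E'
from h import *
rep();snap('wrist','w11.png');arc([.447,-.2165,.17],-133.5,15)
E
```

```text
t 29.7 p [0.6834 0.1072 0.1641] rot [-89.79  -0.66  -5.6 ] F [ 0.3 -0.2  0.6] w 0.0628 q [-41.  29.  43.  83. -20.  75.  -3.]
from [0.6817 0.1073 0.1608] -5.6 row [16.22, -0.61, -28.85] [0, np.float64(8.53), 0] x 15 len 33.1
```

View pics/w11.png

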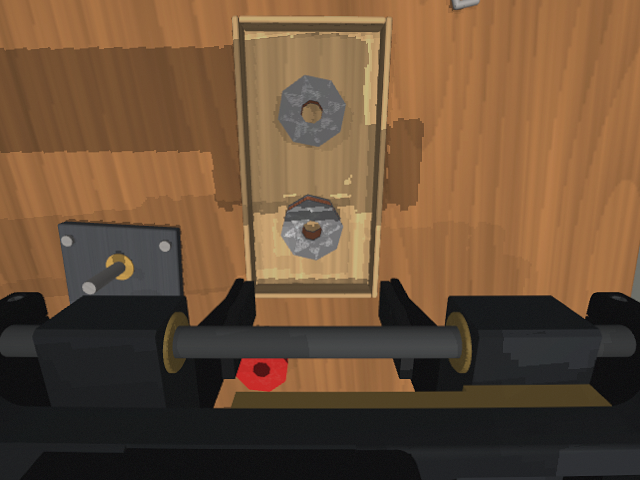

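Request:
carry_out([
  [[16.2,-0.6,-28.9],[0,8.5,0]],
  [[16.2,-0.6,-28.9],[0,8.5,0]],
  [[16.2,-0.6,-28.9],[0,8.5,0]],
  [[16.2,-0.6,-28.9],[0,8.5,0]],
  [[16.2,-0.6,-28.9],[0,8.5,0]],
  [[16.2,-0.6,-28.9],[0,8.5,0]],
  [[16.2,-0.6,-28.9],[0,8.5,0]],
  [[16.2,-0.6,-28.9],[0,8.5,0]],
  [[16.2,-0.6,-28.9],[0,8.5,0]],
  [[16.2,-0.6,-28.9],[0,8.5,0]],
  [[16.2,-0.6,-28.9],[0,8.5,0]],
  [[16.2,-0.6,-28.9],[0,8.5,0]],
], jaw=0.5)

```text
time_s: 30.95
tool_pos: [0.5412, -0.2134, 0.1621]
tool_rot: [-90.1, -0.1, -108.0]
force: [-0.4, 0.6, 1.4]
grip_width: 0.0437
```

Request:
carry_out([
  [[16.2,-0.6,-28.9],[0,8.5,0]],
  [[16.2,-0.6,-28.9],[0,8.5,0]],
  [[16.2,-0.6,-28.9],[0,8.5,0]],
  [[0,0,0],[0,0,0]],
  [[0,0,0],[0,0,0]],
])

```text
time_s: 31.45
tool_pos: [0.4518, -0.2171, 0.1658]
tool_rot: [-90.1, 0.2, -131.1]
force: [0.4, -0.4, 0.7]
grip_width: 0.0434
```

```bash
python3 - <<'E'
from h import *
rep();snap('wrist','w12.png');C=cam('wrist');print(w2px(C,[[.447,-.2166,.103]]));im=snap('top','t12.png');arc([.447,-.2166,.084],-133.4,3)
cr=im[160:310,180:380]; cv2.imwrite('pics/t12c.png',cv2.cvtColor(cv2.resize(cr,None,fx=4,fy=4,interpolation=2),cv2.COLOR_RGB2BGR))
E
```

```text
t 31.45 p [ 0.4518 -0.2171  0.1658] rot [ -90.09    0.22 -131.06] F [ 0.4 -0.4  0.7] w 0.0434 q [ -45.    3.   70.  110.   -3.   69. -105.]
[[320.96999426 262.54483192]]
from [ 0.4524 -0.2176  0.1657] -131.07 row [0.96, 27.23, -1.57] [0, np.float64(0.78), 0] x 3 len 27.3
```

View pics/w12.png

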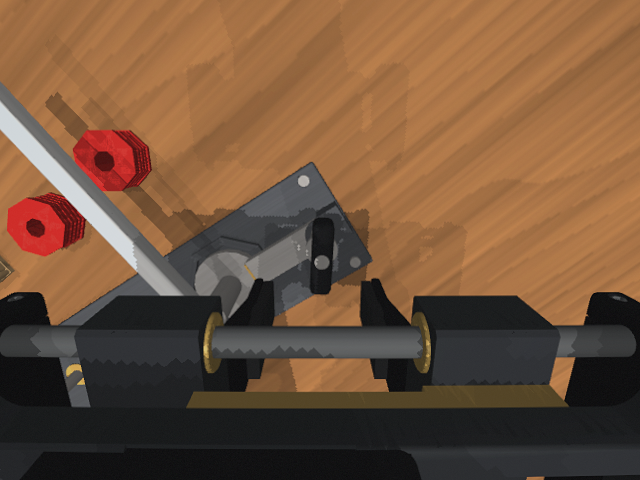

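View pics/t12c.png

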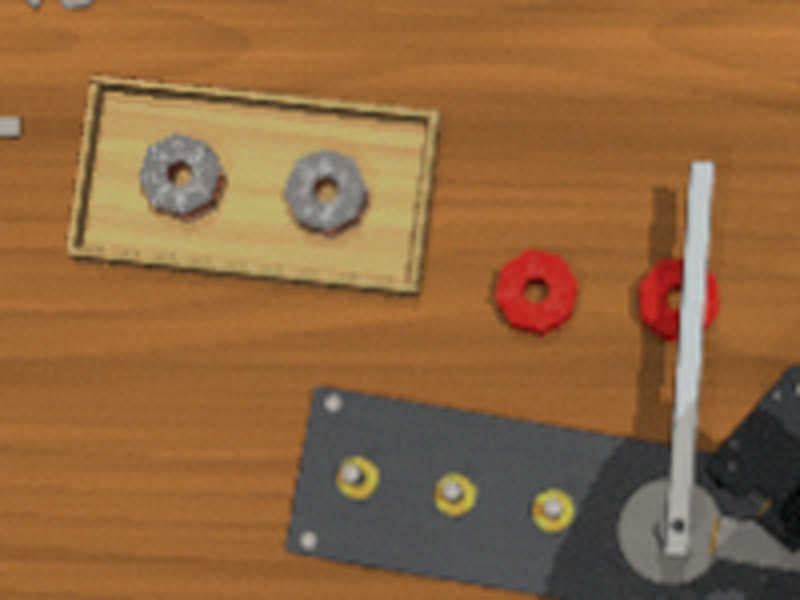

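Request:
carry_out([
  [[0.5,10,-0.8],[0,0,0]],
  [[0,0,0],[0,0,0]],
])

```text
time_s: 31.75
tool_pos: [0.4499, -0.2178, 0.1541]
tool_rot: [-90.1, -0.3, -131.2]
force: [0.3, -0.1, -0.2]
grip_width: 0.0437
```

```bash
python3 - <<'E'
from h import *
rep();print(np.round(env.get_obs()['qpos'],2));arc([.447,-.2166,.084],-133.4,3)
E
```

```text
t 31.75 p [ 0.4499 -0.2178  0.1541] rot [ -90.14   -0.28 -131.17] F [ 0.3 -0.1 -0.2] w 0.0437 q [ -44.    4.   70.  111.   -4.   68. -104.]
[ -44.09    4.2    70.09  110.84   -4.     67.98 -103.7 ]
from [ 0.4499 -0.2178  0.1541] -131.17 row [0.35, 23.36, -0.99] [0, np.float64(0.74), 0] x 3 len 23.4
```

Request:
carry_out([
  [[0.4,23.4,-1],[0,0,0]],
  [[0.4,23.4,-1],[0,0,0]],
  [[0.4,23.4,-1],[0,0,0]],
  [[0,0,0],[0,0,0]],
  [[0,0,0],[0,0,0]],
])

```text
time_s: 32.25
tool_pos: [0.4472, -0.2177, 0.0854]
tool_rot: [-90.1, -0.2, -131.2]
force: [-0.2, 0.6, 0.2]
grip_width: 0.0438
```

Request:
carry_out([
  [[0,0,0],[0,0,0]],
  [[0,0,0],[0,0,0]],
  [[0,0,0],[0,0,0]],
  [[0,0,0],[0,0,0]],
  [[0,0,0],[0,0,0]],
  [[0,0,0],[0,0,0]],
  [[0,0,0],[0,0,0]],
], jaw=0, squeeze=50)

```text
time_s: 32.95
tool_pos: [0.4476, -0.2173, 0.086]
tool_rot: [-90.0, -0.0, -131.2]
force: [-1.6, -1.9, 5.5]
grip_width: 0.0144
```

```bash
python3 - <<'E'
from h import *
rep();print(np.round(env.get_obs()['qpos'],2))
E
```

```text
t 32.95 p [ 0.4476 -0.2173  0.086 ] rot [-9.0030e+01 -2.0000e-02 -1.3122e+02] F [-1.6 -1.9  5.5] w 0.0144 q [-38.  13.  68. 115. -13.  60. -96.]
[-38.27  12.58  67.52 115.42 -13.37  60.42 -95.77]
```

Request:
carry_out([
  [[0,0,0],[0,-6,0]],
  [[0,0,0],[0,-6,0]],
  [[0,0,0],[0,-6,0]],
  [[0,0,0],[0,-6,0]],
  [[0,0,0],[0,-6,0]],
  [[0,0,0],[0,-6,0]],
  [[0,0,0],[0,-6,0]],
  [[0,0,0],[0,-6,0]],
  [[0,0,0],[0,-6,0]],
  [[0,0,0],[0,-6,0]],
  [[0,0,0],[0,-6,0]],
  [[0,0,0],[0,0,0]],
])

```text
time_s: 34.15
tool_pos: [0.4477, -0.2167, 0.086]
tool_rot: [-90.0, 0.1, -65.1]
force: [-1.7, 0.5, 4.9]
grip_width: 0.0151
```

Request:
carry_out([
  [[0,0,0],[0,0,0]],
  [[0,0,0],[0,0,0]],
  [[0,0,0],[0,0,0]],
  [[0,0,0],[0,0,0]],
  [[0,-40,0],[0,0,0]],
  [[0,-40,0],[0,0,0]],
  [[0,0,0],[0,0,0]],
], jaw=0.5)

```text
time_s: 34.85
tool_pos: [0.4509, -0.2184, 0.1702]
tool_rot: [-89.6, -0.2, -65.2]
force: [0.3, -0.6, -0.1]
grip_width: 0.0437
```

```bash
python3 - <<'E'
from h import *
rep();print(np.round(env.get_obs()['qpos'],2));snap('wrist','w13.png');arc([.4629,-.1176,.16],-94.4,6)
E
```

```text
t 34.85 p [ 0.4509 -0.2184  0.1702] rot [-89.59  -0.23 -65.22] F [ 0.3 -0.6 -0.1] w 0.0437 q [-33.   1.  57. 110.  -1.  69. -41.]
[-32.8    0.85  56.95 109.9   -0.93  69.19 -40.74]
from [ 0.4496 -0.2175  0.1679] -65.18 row [-15.92, 1.32, 5.87] [0, np.float64(4.87), 0] x 6 len 17.0
```

View pics/w13.png

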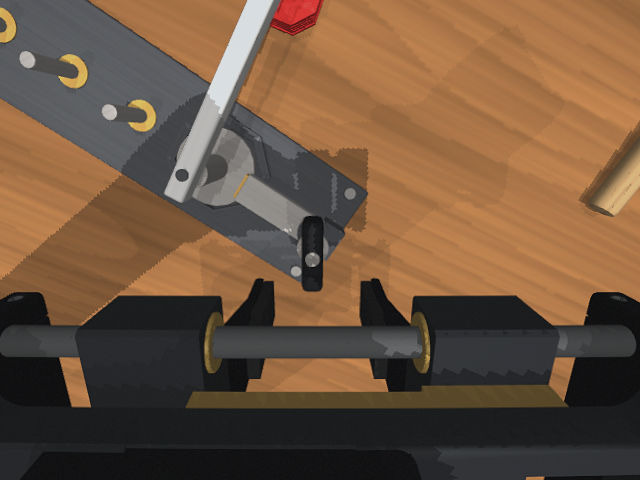

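Request:
carry_out([
  [[-15.9,1.3,5.9],[0,4.9,0]],
  [[-15.9,1.3,5.9],[0,4.9,0]],
  [[-15.9,1.3,5.9],[0,4.9,0]],
  [[-15.9,1.3,5.9],[0,4.9,0]],
  [[-15.9,1.3,5.9],[0,4.9,0]],
  [[-15.9,1.3,5.9],[0,4.9,0]],
  [[0,0,0],[0,0,0]],
  [[0,0,0],[0,0,0]],
])

```text
time_s: 35.7
tool_pos: [0.4606, -0.1176, 0.157]
tool_rot: [-90.1, -0.0, -94.5]
force: [-0.2, -0.8, -0.1]
grip_width: 0.0435
```

```bash
python3 - <<'E'
from h import *
rep();snap('wrist','w14.png');arc([.4629,-.1176,.087],-94.2,3)
C=cam('wrist');print(w2px(C,[[.4627,-.1174,.102],[.6851,-.132,.102]]))
E
```

```text
t 35.7 p [ 0.4606 -0.1176  0.157 ] rot [-9.014e+01 -4.000e-02 -9.447e+01] F [-0.2 -0.8 -0.1] w 0.0435 q [-38.  -2.  49. 113.   2.  68. -85.]
from [ 0.4606 -0.1181  0.1572] -94.56 row [-0.24, 23.4, 0.75] [0, np.float64(-0.12), 0] x 3 len 23.4
[[ 315.04391212  256.93910763]
 [ 307.58257502 -177.21638564]]
```

View pics/w14.png

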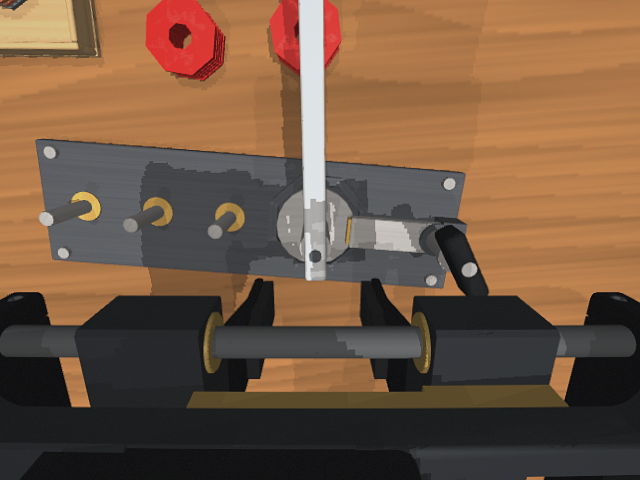

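Request:
carry_out([
  [[-0.2,23.4,0.8],[0,0,0]],
  [[-0.2,23.4,0.8],[0,0,0]],
  [[-0.2,23.4,0.8],[0,0,0]],
  [[0,0,0],[0,0,0]],
])

```text
time_s: 36.15
tool_pos: [0.4608, -0.1177, 0.0851]
tool_rot: [-90.4, -0.1, -94.7]
force: [-0.8, 0.0, 0.5]
grip_width: 0.0434
```

Request:
carry_out([
  [[0,0,0],[0,0,0]],
  [[0,0,0],[0,0,0]],
  [[0,0,0],[0,0,0]],
  [[0,0,0],[0,0,0]],
  [[0,0,0],[0,0,0]],
  [[0,0,0],[0,0,0]],
  [[0,0,0],[0,0,0]],
], jaw=0, squeeze=25)

```text
time_s: 36.85
tool_pos: [0.4641, -0.1167, 0.0882]
tool_rot: [-90.0, 0.0, -94.6]
force: [-1.0, -0.0, 6.0]
grip_width: 0.0139
```

```bash
python3 - <<'E'
from h import *
rep()
E
```

```text
t 36.85 p [ 0.4641 -0.1167  0.0882] rot [-9.000e+01  3.000e-02 -9.458e+01] F [-1. -0.  6.] w 0.0139 q [-37.   5.  50. 117.  -4.  60. -79.]
```

Request:
carry_out([
  [[0,0,0],[0,-2,0]],
  [[0,0,0],[0,-4,0]],
  [[0,0,0],[0,-6,0]],
  [[0,0,0],[0,-6,0]],
  [[0,0,0],[0,-6,0]],
  [[0,0,0],[0,-6,0]],
  [[0,0,0],[0,-6,0]],
  [[0,0,0],[0,-6,0]],
  [[0,0,0],[0,-6,0]],
])

```text
time_s: 37.75
tool_pos: [0.4648, -0.1179, 0.0881]
tool_rot: [-90.0, -0.1, -46.5]
force: [0.5, -0.9, 0.8]
grip_width: 0.0138
```

Request:
carry_out([
  [[0,0,0],[0,-6,0]],
  [[0,0,0],[0,-6,0]],
  [[0,0,0],[0,-6,0]],
  [[0,0,0],[0,-6,0]],
  [[0,0,0],[0,-6,0]],
  [[0,0,0],[0,-4,0]],
  [[0,0,0],[0,-3.4,0]],
  [[0,0,0],[0,0,0]],
  [[0,0,0],[0,0,0]],
  [[0,0,0],[0,0,0]],
])

```text
time_s: 38.75
tool_pos: [0.4643, -0.1176, 0.088]
tool_rot: [-90.0, -0.0, -9.3]
force: [1.4, -2.9, 4.1]
grip_width: 0.0137
```

```bash
python3 - <<'E'
from h import *
rep();im=snap('top','t15.png')
cr=im[240:340,230:420]; cv2.imwrite('pics/t15c.png',cv2.cvtColor(cv2.resize(cr,None,fx=4.2,fy=4.2,interpolation=2),cv2.COLOR_RGB2BGR))
E
```

```text
t 38.75 p [ 0.4643 -0.1176  0.088 ] rot [-9.004e+01 -5.000e-02 -9.280e+00] F [ 1.4 -2.9  4.1] w 0.0137 q [-32.   4.  45. 117.  -4.  60.   5.]
```

View pics/t15c.png

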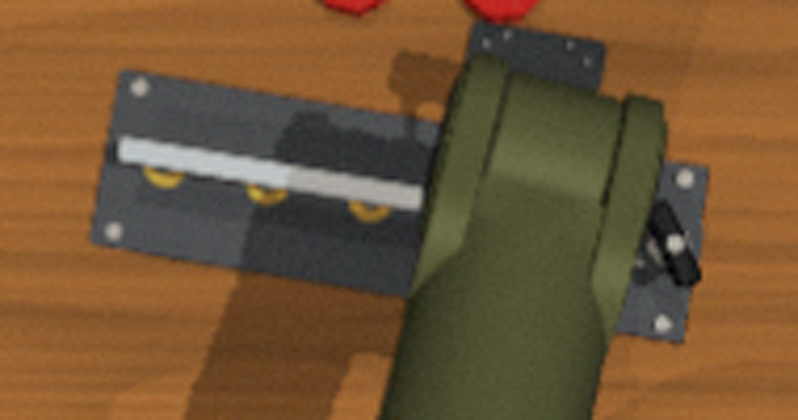

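Request:
carry_out([
  [[0,0,0],[0,0,0]],
  [[0,0,0],[0,0,0]],
  [[0,0,0],[0,0,0]],
  [[0,0,0],[0,0,0]],
  [[0,-40,0],[0,0,0]],
  [[0,-35,0],[0,0,0]],
  [[0,0,0],[0,0,0]],
  [[0,0,0],[0,0,0]],
], jaw=0.5)

```text
time_s: 39.6
tool_pos: [0.4641, -0.1165, 0.163]
tool_rot: [-89.9, -0.0, -9.2]
force: [0.4, 0.5, -0.2]
grip_width: 0.0435
```

```bash
python3 - <<'E'
from h import *
rep();C=cam('top');im=snap('wrist','w16.png');W=cam('wrist')
f=lambda x,y,z: px2w(C,np.array([[x,y]])/4.2+[230,240],z)[0]
t=f(119,150,.102);print(t); kn=np.array([.4469,-.2165]);u=np.array([.1592,.9872]);print('want tip',kn+u*.325)
arc([.447,-.2166,.155],-65.1,8)
E
```

```text
t 39.6 p [ 0.4641 -0.1165  0.163 ] rot [-8.993e+01 -2.000e-02 -9.190e+00] F [ 0.4  0.5 -0.2] w 0.0435 q [-34.  -2.  44. 113.   1.  69.   1.]
[0.49800729 0.10392813 0.102     ]
want tip [0.49864 0.10434]
from [ 0.4632 -0.1164  0.162 ] -9.19 row [5.46, 0.87, -12.02] [0, np.float64(6.99), 0] x 8 len 13.2
```

View pics/w16.png

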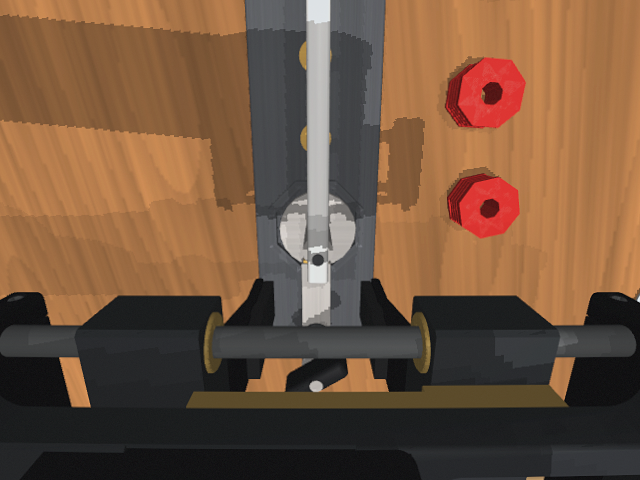

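Tip within about 1 mm of its place. Now back to the knob.

Request:
carry_out([
  [[5.5,0.6,-12],[0,7,0]],
  [[5.5,0.6,-12],[0,7,0]],
  [[5.5,0.6,-12],[0,7,0]],
  [[5.5,0.6,-12],[0,7,0]],
  [[5.5,0.6,-12],[0,7,0]],
  [[5.5,0.6,-12],[0,7,0]],
  [[5.5,0.6,-12],[0,7,0]],
  [[5.5,0.6,-12],[0,7,0]],
  [[0,0,0],[0,0,0]],
  [[0,0,0],[0,0,0]],
])

```text
time_s: 40.65
tool_pos: [0.4472, -0.2164, 0.1568]
tool_rot: [-90.1, 0.1, -65.1]
force: [-0.0, -0.7, -0.3]
grip_width: 0.0432
```

```bash
python3 - <<'E'
from h import *
rep();im=snap('wrist','w17.png');W=cam('wrist'); print(w2px(W,[[.447,-.2166,.103]]))
arc([.447,-.2166,.085],-65.1,3)
E
```

```text
t 40.65 p [ 0.4472 -0.2164  0.1568] rot [-90.11   0.1  -65.06] F [-0.  -0.7 -0.3] w 0.0432 q [-27.   2.  52. 111.  -2.  68. -40.]
[[317.04483263 261.42826624]]
from [ 0.4476 -0.2161  0.157 ] -65.03 row [0.08, 24.01, -0.25] [0, np.float64(0.02), 0] x 3 len 24.0
```

View pics/w17.png

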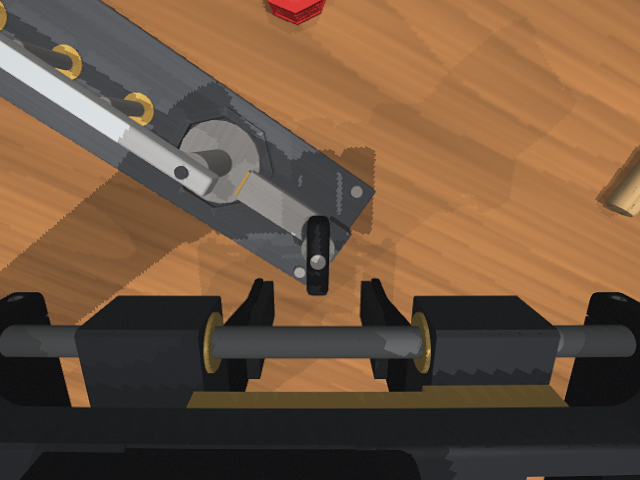

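Request:
carry_out([
  [[0,24,-0.2],[0,0,0]],
  [[0,24,-0.2],[0,0,0]],
  [[0,24,-0.2],[0,0,0]],
  [[0,0,0],[0,0,0]],
])

```text
time_s: 41.1
tool_pos: [0.4449, -0.2154, 0.0828]
tool_rot: [-90.4, 0.2, -65.0]
force: [-1.0, -0.5, 0.0]
grip_width: 0.0436
```

Request:
carry_out([
  [[0,0,0],[0,0,0]],
  [[0,0,0],[0,0,0]],
  [[0,0,0],[0,0,0]],
  [[0,0,0],[0,0,0]],
  [[0,0,0],[0,0,0]],
  [[0,0,0],[0,0,0]],
  [[0,0,0],[0,0,0]],
], jaw=0, squeeze=50)

```text
time_s: 41.8
tool_pos: [0.4475, -0.2168, 0.0865]
tool_rot: [-90.0, 0.1, -65.2]
force: [-1.6, 2.1, 6.5]
grip_width: 0.0142
```

Request:
carry_out([
  [[0,0,0],[0,6,0]],
  [[0,0,0],[0,6,0]],
  [[0,0,0],[0,6,0]],
  [[0,0,0],[0,6,0]],
  [[0,0,0],[0,6,0]],
  [[0,0,0],[0,6,0]],
  [[0,0,0],[0,6,0]],
  [[0,0,0],[0,6,0]],
  [[0,0,0],[0,6,0]],
  [[0,0,0],[0,6,0]],
  [[0,0,0],[0,6,0]],
  [[0,0,0],[0,2.5,0]],
])

```text
time_s: 43.0
tool_pos: [0.4474, -0.2172, 0.0865]
tool_rot: [-90.0, -0.0, -133.8]
force: [-1.6, 1.8, 6.8]
grip_width: 0.0145
```

Request:
carry_out([
  [[0,0,0],[0,0,0]],
  [[0,0,0],[0,0,0]],
  [[0,0,0],[0,0,0]],
])

```text
time_s: 43.3
tool_pos: [0.4474, -0.2172, 0.0865]
tool_rot: [-90.1, 0.0, -133.7]
force: [-2.1, 1.8, 6.8]
grip_width: 0.0147
```

```bash
python3 - <<'E'
from h import *
rep();snap('wrist','w18.png')
E
```

```text
t 43.3 p [ 0.4474 -0.2172  0.0865] rot [-9.0050e+01  1.0000e-02 -1.3366e+02] F [-2.1  1.8  6.8] w 0.0147 q [ -34.   11.   62.  115.  -11.   60. -101.]
```

View pics/w18.png

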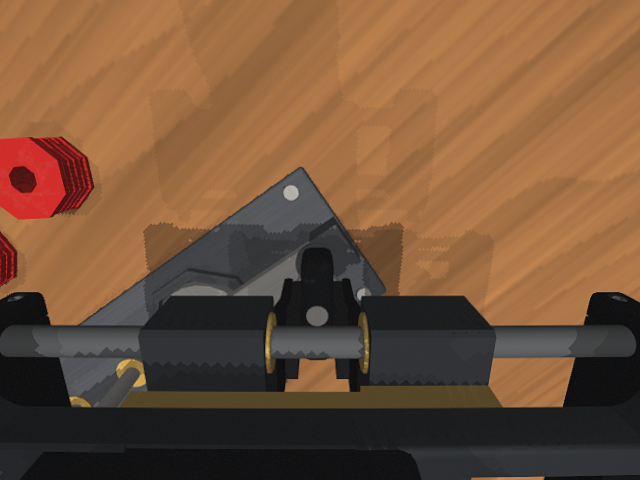

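Request:
carry_out([
  [[0,0,0],[0,0,0]],
  [[0,0,0],[0,0,0]],
  [[0,0,0],[0,0,0]],
  [[0,0,0],[0,0,0]],
  [[0,-40,0],[0,0,0]],
  [[0,-40,0],[0,0,0]],
  [[0,-40,0],[0,0,0]],
  [[0,0,0],[0,0,0]],
  [[0,0,0],[0,0,0]],
], jaw=0.6)

```text
time_s: 44.25
tool_pos: [0.4477, -0.2172, 0.2062]
tool_rot: [-90.0, 0.1, -133.7]
force: [-0.4, -0.4, -0.1]
grip_width: 0.0517
```

```bash
python3 - <<'E'
from h import *
rep();snap('wrist','w19.png');im=snap('top','t19.png')
cr=im[160:340,180:420]; cv2.imwrite('pics/t19c.png',cv2.cvtColor(cv2.resize(cr,None,fx=3.33,fy=3.33,interpolation=2),cv2.COLOR_RGB2BGR))
E
```

```text
t 44.25 p [ 0.4477 -0.2172  0.2062] rot [-8.9990e+01  1.1000e-01 -1.3368e+02] F [-0.4 -0.4 -0.1] w 0.0517 q [ -41.   -3.   63.  107.    3.   74. -112.]
```

View pics/t19c.png

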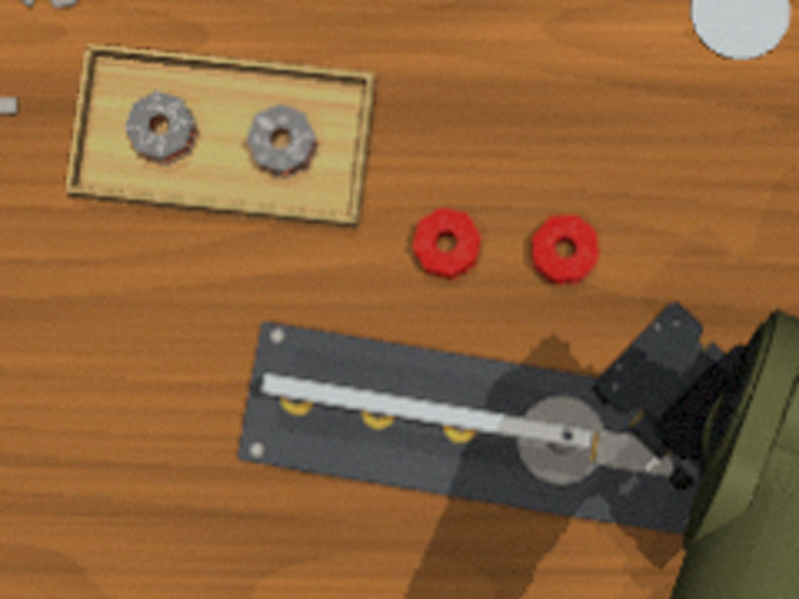

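View pics/w19.png

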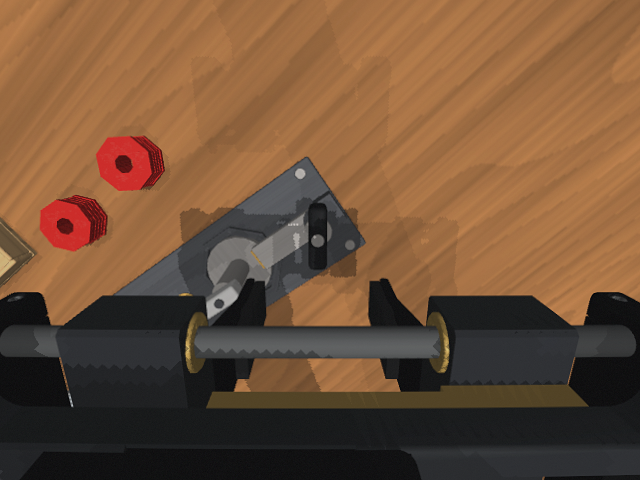

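The knob stands as I left it, the bar lies over the row, both bobbins are in the tray, and the gripper is clear of everything.

```bash
python3 - <<'E'
from h import *
print(env.sign_off()); rep()
E
```

```text
the job is handed in; nothing more can be done
None
the job is handed in; nothing more can be done
```

I finished the whole job and handed it in at about 44 s; no verdict was reported. Only two bobbins were present, on spindles 0 and 1; spindle 2 was already bare.

**What I did:**
- Slackened the clamp by 66° and swung the bar 84–85° off the row.
- Tightened the clamp again by 68° and put both bobbins flat in the tray.
- Slackened the clamp by 66°, swung the bar back over the row, and tightened it by 68.5°.

**What the last checks showed:**
- **Bobbins:** both lie flat inside the tray, well away from its walls, and the tray had not moved.
- **Keeper bar:** before the final tightening, its tip measured within about 1 mm of its place. The last picture shows it still lying over the row.
- **Clamp:** the knob ended about 2° tighter than it started. I judged firmness from that angle only, because the strap force cannot be read directly.
- **Other things:** the red look-alikes were not touched. I never went near the saw, bottle or caliper, but did not measure them again at the end.
- **Gripper:** it is open and clear, about 10 cm above the knob.

**What disagreed or went wrong:**
- The trained network reported the knob as the tray once, and twice saw only part of the tray. I used the pictures and my earlier measurement instead.
- Joint 3 came to about 70° (limit 71°) before the second slackening. I gripped the knob 2° off square there, and it turned normally.

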